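# Press the spice-jar lids home in the jack press

### The job

Press the lids of the spice jars home: stand every jar that is there upright on the jack's platform, swing the press head round to its click position over them, and turn the jack's knob until the lids just touch the press plate and barely lift it. Then push the plunger head right down to its stop and let it come up again. Finally wind the jack fully down, swing the head back to its parking click, and stand all the jars upright in the narrow tray, leaving the bowl where it is.

Things in the scene. Friction and masses are not known exactly. Their poses are not given: they have to be found in the camera images.
- jar_a_mid (a point): a spice jar with a yellow lid, upright, round, 43 mm across, 100 mm high, 0.11 kg; this point is its centre, 50 mm above its underside; z runs along the jar towards the lid. One to three such jars are there (None: absent)
- jar_b_mid (a point): a second jar of the same kind (may be absent)
- jar_c_mid (a point): a third jar of the same kind (may be absent)
- platform_top (a point): centre of the top face of the jack's flat square platform, 170 x 170 mm, x and y along its edges, z up. It only rises and sinks: 80 mm above the table at knob 0, 130 mm at most. The column of the press stands 170 mm from here along this x. Three jars fit with their centres 52 mm from this point, 120 degrees apart
- knob_grip (a point): the jack's knob, a black bar on a vertical axis beside the jack: this point lies on the axis; the bar is 62 mm long (this x), 16 mm thick (this y) and reaches from 19 mm below this point to 15 mm above it
- jack_knob (a joint): turn of the knob, rad, 0 (platform fully down) to 5; grows clockwise seen from above and raises the platform by 10 mm per rad. Stays where it is left; takes about 0.3 N m
- swing_head (a joint): turn of the press head about its column, rad: 0 parked at its end stop (arm from the column along minus y of platform_top, to the robot's right), 1.571 clicked in over the platform (the arm can overrun to 2.0). Grows clockwise seen from above. A spring click holds both positions; about 5 N at the handle pulls it out or in; let go within 0.15 rad of 1.571 it settles to within 0.05 rad
- swing_handle (a point): middle of the upright round handle peg on the swing arm, 18 mm across, from 32 mm below to 23 mm above this point, 85 mm from the column's axis and 85 mm from the plunger's axis; turns with the arm, x and y turn with it
- swing_axis (a point): point on the vertical axis of the column, at the handle's height; the head turns about it
- press_plate (a joint): how far the press plate is lifted in the head, m: 0 hanging free on its stop, up to 0.012; only its own weight (about 3 N) rests on what lifts it. Lifted 1 to 5 mm by the lids is just touching; over 8 mm counts as forced
- plate_under (a point): centre of the underside of the round press plate, 160 mm across, hanging 216 mm above the table; with the head clicked in it is over the platform's centre. It carries the plunger on its stem above the arm
- plunger (a joint): how far the plunger head is pushed into its sleeve, m: 0 up, 0.014 at the stop; a spring brings it back; 3 N to start, 8 N at the stop
- plunger_top (a point): centre of the flat round top of the plunger head, 42 mm across, black, 118 mm above the plate's underside; it is pressed straight down
- tray_floor (a point): centre of the inner floor of the loose narrow steel tray, 4 mm above the table; inside 92 mm (this x) by 242 mm (this y), walls 4 mm thick and 25 mm high. It may get knocked aside
- small_bowl: bystander: a bowl 101 mm across, 45 mm high, origin at its underside; to be left alone

How it is judged:
By the outcome, as a careful person would: the job done as asked, in the order asked, and still so for the second after the job is handed in, with the robot touching nothing.
Of jar_a, jar_b, jar_c only 1 to 3 are there at a start; the rules pass over those that are not, and their reading is None.
At some moment in a run one of jar_tray may be knocked a few centimetres aside while the robot is not near it.
It also fails if it takes over 210 s, if anything falls off the work surface, if the arm or the gripper's body presses on something with over 40 N, if the wrist force passes 120 N, or if a joint passes its speed limit or range.

### The arm

A 6-joint arm with a two-finger parallel gripper is mounted at the origin on a cart in front of the work surface, level with it; the furniture and walls round the work are solid. World frame = base frame: x ahead of the robot, y to its left, z up, the work surface at z = 0. Lengths are in mm, angles in rad, forces in N, time in s.
With the tool pointing down it reaches from about 300 to 775 mm from the base axis. Payload 14.6 kg.
Tool frame: the origin (TCP) lies between the finger pads; the fingertips stand 17 mm ahead of it and the grasp point (between the pads) lies 2 mm behind it (manip.tip_reach is the distance from the TCP to the fingertips, in mm); z points along the fingers, y is the line along which they close (so a half turn about z gives the same grasp; the last joint's range is limited). The gripper opens to 94 mm and grips with 3 to 60 N. Pads are 16 mm wide; open, the fingers measure 119 mm over their backs; the gripper's body (75 mm by 177 mm) begins 78 mm behind the grasp point.
Start: joints at [1.093, 0.3, 1.521, -0, 1.321, -0.067], TCP at [219.635, 504.232, 198.746] pointing down, gripper open.
Joint ranges: [-3.03, 3.03], [-0.79, 2.21], [0.23, 2.52], [-1.04, 4.18], [0, 3.07], [-2.55, 2.55]. Speed limits (rad/s): [2.22, 2.22, 2.57, 3.14, 3.14, 3.14].

### API

Orientations are given as [roll, pitch, yaw] about the fixed x, y, z axes, in that order (R = Rz(yaw) Ry(pitch) Rx(roll)).
In Python, from cell import manip, viewer gives the robot as it stands.
- The arm moves only by the tool apply_moves, never from a script. Its argument "moves" is a list of rows, each a list of 3 entries, a list of its own where there are three numbers: the shift along the tool's x, y, z each as a share of 0.25 m, from -1 to 1, then the turn, a rotation vector about the tool's x, y, z each as a share of pi rad, from -1 to 1, then the closure, from 0 (fully open) to 1 (shut). In form: [[[dx, dy, dz], [wx, wy, wz], grip], ...]. A call has 1 to 12 rows; each row is the pose to reach, as a shift and turn from the pose commanded when the call began, along the tool's axes at that moment, turning the shorter way round; what a row does not reach only later rows make up. A row lasts 1/12 s, in which the tool goes at most 41.7 mm and 7.16 degrees, less where a joint would pass 70% of its speed; a pose out of reach is approached as far as the arm can. A call with a number of a shift or a turn outside -1 to 1 is refused whole. A call with a gripper value outside its range is refused whole. The fingers move at their own pace and stop on an object; "squeeze" is the grip in N (left out, the last holds). Time passes only in rows, so rows that repeat a pose let the fingers close. It gives the time, the measured TCP pose, the force, the opening and the grip force at its end, in the units of the state.
- manip.read_state(): the state, without advancing time (a new reading comes with each control period).
- viewer.camera(name): name is "side" or "top" or "wrist"; returns the picture (400x640x3 uint8, blue, green, red); there is no depth.
- viewer.camera_info(name): a dict with "camera_matrix" (3x3 intrinsics, pixels), "R" (3x3) and "t" (3): a world point X has camera coordinates R X + t. Camera axes: x right, y down, z forward; pixel columns grow to the right and rows downward; lengths in mm; the calibration is good to about 2 mm. A picture is of the moment at which its call begins: read the wrist's pose just before it. camera_info takes no time and is no camera call; for the wrist camera it gives the pose at the moment of the call.
- manip.sign_off(): hands the job in; it is judged then, once.
The state is a dict: "clock": time; "joints": joint angles; "qd": joint speeds; "effort": joint torques, N m; "eef_pos": TCP position; "eef_rot": TCP orientation; "wrist_force": force on the tool from outside, world axes, zero at the start; "moment": the same for the moment, N m; "finger_gap": finger opening in mm; "finger_force": force on a finger pad.
Only numpy, scipy, OpenCV 4.12 (cv2) and the standard library are available. Lean on these libraries where they do the work, as an engineer would, in place of code of your own. Each camera call takes 0.05 s, during which the arm holds its last target. There are 200 camera calls.

## Working session

There is one attempt and no reset: what is moved stays moved. The work goes in short steps, Python scripts to look and compute and a tool call to move; the robot and the scene stay as the last step left them, time stands still between calls to the robot, and variables do not carry over. Pictures are saved under pics/ and viewed, at most 14 in all, crops included, and the job is handed in when it is done.

Besides the shell and the picture viewer there is one more tool, called after "Request:" as name(argument=value, ...), one argument or row to a line, values as JSON. apply_moves: Moves the arm, as the interface text tells. Shift numbers are shares of 0.25 m and turn numbers shares of pi rad, none past 1 either way. Its arguments: {"type":"object","properties":{"moves":{"type":"array"},"squeeze":{"type":"number"}},"required":["moves"]}

```bash
ls; mkdir -p pics
python3 - <<'E'
from cell import manip, viewer
import cv2,json
s=manip.read_state();print(s)
for n in ("side","top","wrist"):
    i=viewer.camera_info(n);print(n,{k:(v.tolist() if hasattr(v,'tolist') else v) for k,v in i.items()})
    cv2.imwrite(f"pics/{n}0.png",viewer.camera(n))
E
```

```text
pics
{'clock': 0.0, 'joints': array([ 1.09338617e+00,  3.00477906e-01,  1.52157890e+00,  8.96789782e-06,
        1.32068248e+00, -6.66156450e-02]), 'qd': array([ 0.00074265,  0.00145404, -0.00084721, -0.00079523, -0.00155634,
        0.00024224]), 'effort': array([-1.48707895e-03, -5.31819069e+01, -3.52727044e+01,  7.07728160e-02,
        2.44903058e-02, -1.03759503e-04]), 'eef_pos': array([219.52209344, 504.0024501 , 198.1835211 ]), 'eef_rot': array([-3.14044915e+00, -8.49936938e-05,  2.73079587e+00]), 'wrist_force': array([-0.03865675,  0.09291356, -0.67054423]), 'moment': array([-0.01022145,  0.00318634,  0.07853518]), 'finger_force': 0.0, 'finger_gap': 94.27846492312095}
side {'camera_matrix': [[443.49305145662146, 0.0, 319.7440091608936], [0.0, 443.49305145662146, 204.91990091646716], [0.0, 0.0, 1.0]], 'R': [[0.9875084548096187, -0.15753762549708317, -0.0029913596005621905], [-0.07460596131237188, -0.4507694689209397, -0.8895171928779066], [0.1387840128263194, 0.8786289219240819, -0.45689190772254806]], 't': [-523.87661621508, 244.53652053125515, 1237.5809852102077]}
top {'camera_matrix': [[367.9129802167189, 0.0, 323.76746120976054], [0.0, 367.9129802167189, 197.95183718344174], [0.0, 0.0, 1.0]], 'R': [[0.01329760739232497, -0.9999113740027015, -0.0006463572303267195], [-0.9916037967901836, -0.01310396704615166, -0.12864756600474667], [0.1286276946420632, 0.002351635108384107, -0.9916901663238298]], 't': [4.591333997828216, 556.6112688216848, 1280.1945581741106]}
wrist {'camera_matrix': [[323.2716967256279, 0.0, 318.70611085604673], [0.0, 323.2716967256279, 200.40306611960312], [0.0, 0.0, 1.0]], 'R': [[0.39809818843159134, 0.9173428012213448, 0.00013196538966853672], [0.8880605311655277, -0.3854266445053404, 0.25058889578622084], [0.22992678259282598, -0.09964179219952271, -0.9680935842643423]], 't': [-549.5254243716631, -28.030275842477298, 389.8691676904032]}
```

View pics/side0.png

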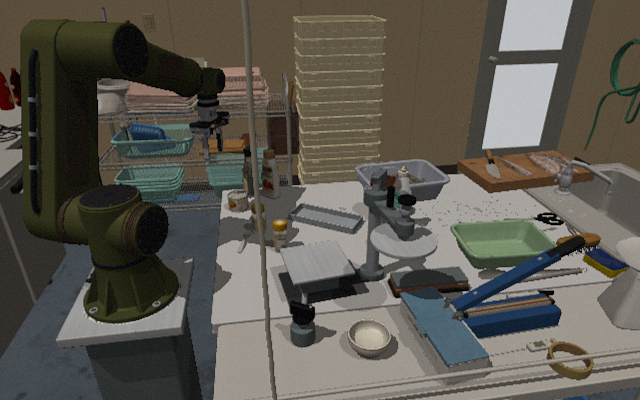

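View pics/top0.png

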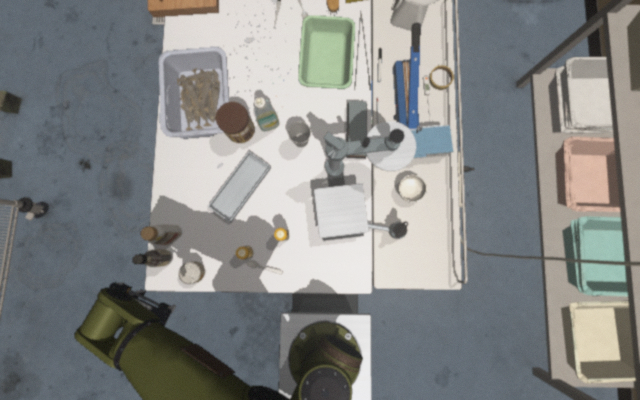

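Run:
```python
import cv2
a=cv2.imread("pics/top0.png")[100:300,200:450];cv2.imwrite("pics/tc.png",cv2.resize(a,None,fx=3,fy=3,interpolation=2)[:600])
a=cv2.imread("pics/side0.png")[150:350,215:465];cv2.imwrite("pics/sc.png",cv2.resize(a,None,fx=3,fy=3,interpolation=2))
```

```text
(no output)
```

View pics/tc.png

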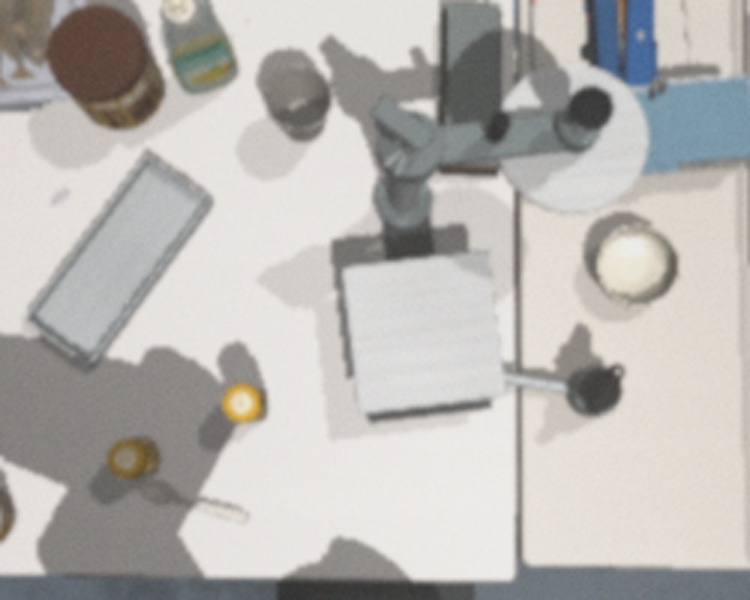

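View pics/sc.png

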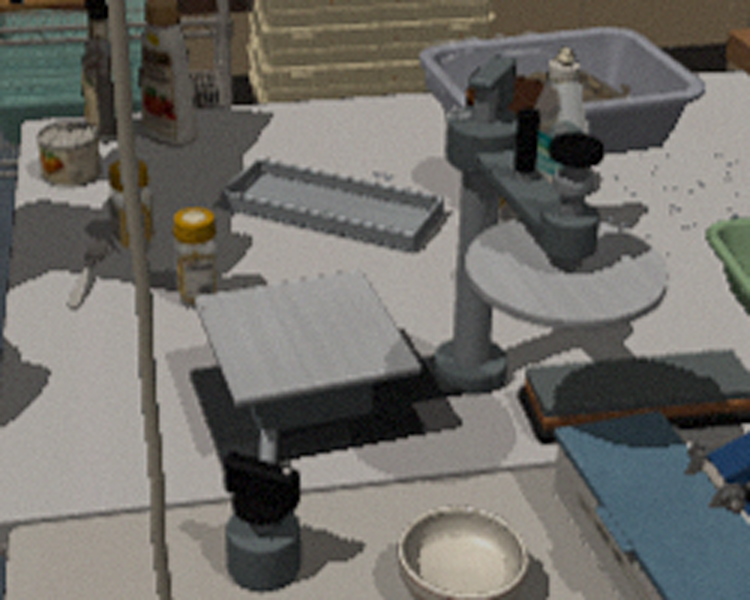

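```bash
cat > h.py <<'E'
import numpy as np, cv2
from cell import manip, viewer
from scipy.spatial.transform import Rotation as Rn
def cam(n):
    i=viewer.camera_info(n); return tuple(np.array(i[k],float) for k in("camera_matrix","R","t"))
def proj(c,X):
    K,R,t=c; p=K@(R@np.asarray(X,float)+t); return p[:2]/p[2]
def tri(obs):
    P=[c[0]@np.c_[c[1],c[2]] for c,_ in obs]
    A=np.vstack([np.outer(uv,p[2])-p[:2] for p,(_,uv) in zip(P,obs)])
    X=np.linalg.lstsq(A[:,:3]*1,-A[:,3],rcond=None)[0]
    return X,max(np.linalg.norm(proj(c,X)-uv) for c,uv in obs)
def onz(c,uv,z):
    K,R,t=c; d=R.T@np.linalg.inv(K)@np.array([uv[0],uv[1],1.]); o=-R.T@t
    return o+d*(z-o[2])/d[2]
def toolmove(X,yaw=None,pos=None,rot=None):
    """shift and turn shares from the current pose to X (tool down, yaw)"""
    s=manip.read_state(); p=s["eef_pos"] if pos is None else np.array(pos); r=Rn.from_euler('xyz',s["eef_rot"] if rot is None else rot)
    d=r.inv().apply(np.array(X)-p)/250
    w=(r.inv()*Rn.from_euler('xyz',[np.pi,0,yaw])).as_rotvec()/np.pi if yaw is not None else np.zeros(3)
    return d.round(4),w.round(4)
E
python3 - <<'E'
from h import *
T,S=cam("top"),cam("side")
t=lambda u,v:(200+u/3-.33,100+v/3-.33); s=lambda u,v:(215+u/3-.33,150+v/3-.33)
obs={"jarA":((242,402),(195,217)),"jarB":((127,457),(128,168)),
"p1":((342,267),(197,307)),"p2":((488,255),(357,273)),"p3":((503,398),(420,367)),"p4":((367,415),(243,400)),
"knob":((595,383),(263,468)),"handle":((496,122),(527,113)),"plunger":((590,107),(577,147)),
"t1":((148,150),(262,160)),"t2":((213,202),(444,207)),"t3":((93,367),(418,248)),"t4":((29,320),(224,198)),"bowl":((630,262),(463,545))}
for k,(a,b) in obs.items():
    X,e=tri([(T,t(*a)),(S,s(*b))]);print(k,X.round(1),round(e,2))
X=[tri([(T,t(*a)),(S,s(*b))])[0] for k,(a,b) in obs.items() if k[0]=='p' and k!='plunger']
print("plat",np.mean(X,0)); X=[tri([(T,t(*a)),(S,s(*b))])[0] for k,(a,b) in obs.items() if k[0]=='t'];print("tray",np.mean(X,0))
E
```

```text
jarA [427.3 156.1  99.7] 0.6
jarB [363.1 282.7  98.3] 0.14
p1 [485.3  42.2  74.3] 28.22
p2 [ 562.7 -109.   182.8] 5.93
p3 [ 527.7 -155.8  116.4] 29.01
p4 [441.5  14.8 -33.5] 7.06
knob [ 451.3 -240.9   92. ] 0.25
handle [ 689.8 -104.9  318.6] 0.78
plunger [ 701.9 -192.5  329.3] 0.61
t1 [588.5 260.8 128.5] 34.24
t2 [688.6 197.8  62. ] 7.63
t3 [611.  332.9 -54.3] 37.48
t4 [500.8 441.6 -34.4] 7.26
bowl [ 600.4 -295.2   39.7] 0.22
plat [504.30971311 -51.95703209  85.01179944]
tray [597.20350017 308.27067477  25.4480522 ]
```

Run:
```python
from h import *
T,S=cam("top"),cam("side")
t=lambda u,v:(200+u/3-.33,100+v/3-.33); s=lambda u,v:(215+u/3-.33,150+v/3-.33)
obs={
"p1":((342,267),(357,273)),"p2":((488,255),(420,367)),"p3":((503,398),(243,400)),"p4":((367,415),(197,307)),
"knobl":((575,383),(228,460)),"knobr":((620,383),(297,478)),
"t1":((148,150),(444,207)),"t2":((213,202),(418,248)),"t3":((93,367),(224,198)),"t4":((29,320),(262,160))}
R={}
for k,(a,b) in obs.items():
    X,e=tri([(T,t(*a)),(S,s(*b))]);R[k]=X;print(k,X.round(1),round(e,2))
print("plat",np.mean([R[f'p{i}'] for i in (1,2,3,4)],0),"tray",np.mean([R[f't{i}'] for i in (1,2,3,4)],0))
for a,b in (("p4","p1"),("p3","p2"),("p1","p2"),("t3","t2"),("t4","t1"),("t1","t2")):
    d=R[b]-R[a];print(a,b,np.linalg.norm(d).round(1),np.degrees(np.arctan2(d[1],d[0])).round(2))
for u in((342,267),(488,255),(503,398),(367,415)): print(onz(T,t(*u),80).round(1))
for u in((148,150),(213,202),(93,367),(29,320)): print(onz(T,t(*u),25).round(1))
```

```text
p1 [581.2  47.3  82.5] 0.35
p2 [ 602.3 -121.4   85.5] 1.19
p3 [ 441.2 -138.7   82.2] 2.03
p4 [416.4  15.9  79.8] 0.99
knobl [ 436.2 -218.8   85.4] 4.73
knobr [ 464.9 -268.4  101.9] 3.87
t1 [734.6 292.2  10.1] 0.59
t2 [678.7 209.5   5.9] 1.44
t3 [471.7 346.1  16.1] 1.21
t4 [527.  423.4  23.8] 1.34
plat [510.26424353 -49.21854362  82.49919022] tray [602.99947376 317.77659472  13.99034267]
p4 p1 167.8 10.8
p3 p2 162.1 6.13
p1 p2 170.1 -82.87
t3 t2 248.2 -33.42
t4 t1 246.0 -32.31
t1 t2 100.0 -124.1
[582.8  47.3  80. ]
[ 599.1 -121.4   80. ]
[ 434.4 -138.5   80. ]
[413.1  16.   80. ]
[733.  288.8  25. ]
[669.2 207.2  25. ]
[466.8 343.9  25. ]
[522.1 423.2  25. ]
```

```bash
cat >> h.py <<'E'
def plan(cmd, wps):
    """cmd & wps: (x,y,z,yaw_deg), tool straight down; prints shares for each waypoint from cmd"""
    c=np.array(cmd,float); r=Rn.from_euler('xyz',[np.pi,0,np.radians(c[3])])
    for w in wps:
        w=np.array(w,float); d=r.inv().apply(w[:3]-c[:3])/250
        print(w,"->",d.round(3),"wz",round(-((w[3]-c[3]+180)%360-180)/180,3),"dist",np.linalg.norm(w[:3]-c[:3]).round(0),"turn",w[3]-c[3])
def st():
    s=manip.read_state(); print(round(s["clock"],2),s["eef_pos"].round(1),np.degrees(s["eef_rot"]).round(2),"F",s["wrist_force"].round(1),"M",s["moment"].round(2),"gap",round(s["finger_gap"],1),"gf",round(s["finger_force"],1),"j",s["joints"].round(2))
E
python3 - <<'E'
from h import *
plan((219.6,504.2,198.7,156.46),[(363,283,198.7,128),(363,283,63,128)])
plan((363,283,63,128),[(363,283,193,128),(516,-98,193,98),(516,-98,146,98)])
E
```

```text
[363.  283.  198.7 128. ] -> [-0.879 -0.582 -0.   ] wz 0.158 dist 264.0 turn -28.460000000000008
[363. 283.  63. 128.] -> [-0.879 -0.582  0.543] wz 0.158 dist 296.0 turn -28.460000000000008
[363. 283. 193. 128.] -> [ 0.    0.   -0.52] wz -0.0 dist 130.0 turn 0.0
[516. -98. 193.  98.] -> [-1.578 -0.456 -0.52 ] wz 0.167 dist 431.0 turn -30.0
[516. -98. 146.  98.] -> [-1.578 -0.456 -0.332] wz 0.167 dist 419.0 turn -30.0
```

Request:
apply_moves(
  moves=[
    [[-0.88, -0.58, 0], [0, 0, 0.158], 0],
    [[-0.88, -0.58, 0], [0, 0, 0.158], 0],
    [[-0.88, -0.58, 0], [0, 0, 0.158], 0],
    [[-0.88, -0.58, 0], [0, 0, 0.158], 0],
    [[-0.88, -0.58, 0], [0, 0, 0.158], 0],
    [[-0.88, -0.58, 0], [0, 0, 0.158], 0],
    [[-0.88, -0.58, 0], [0, 0, 0.158], 0],
    [[-0.88, -0.58, 0], [0, 0, 0.158], 0],
    [[-0.88, -0.58, 0], [0, 0, 0.158], 0],
  ],
  squeeze=20,
)

```text
clock: 0.9
eef_pos: [363.6, 283.2, 198.7]
eef_rot: [-3.142, -0.0, 2.233]
wrist_force: [-0.2, 0.5, -0.7]
finger_gap: 94.3
finger_force: 0.0
```

Request:
apply_moves(
  moves=[
    [[0, 0, 0.15], [0, 0, 0], 0],
    [[0, 0, 0.3], [0, 0, 0], 0],
    [[0, 0, 0.4], [0, 0, 0], 0],
    [[0, 0, 0.5], [0, 0, 0], 0],
    [[0, 0, 0.54], [0, 0, 0], 0],
    [[0, 0, 0.54], [0, 0, 0], 0.4],
    [[0, 0, 0.54], [0, 0, 0], 1],
    [[0, 0, 0.54], [0, 0, 0], 1],
    [[0, 0, 0.54], [0, 0, 0], 1],
    [[0, 0, 0.54], [0, 0, 0], 1],
    [[0, 0, 0.54], [0, 0, 0], 1],
    [[0, 0, 0.54], [0, 0, 0], 1],
  ],
)

```text
clock: 1.9
eef_pos: [363.6, 283.5, 64.2]
eef_rot: [3.141, 0.0, 2.234]
wrist_force: [0.4, 1.2, 0.0]
finger_gap: 50.6
finger_force: 0.0
```

```bash
python3 -c "
from h import *
st()"
```

```text
1.9 [363.6 283.5  64.2] [179.96   0.   128.02] F [0.4 1.2 0. ] M [-0.03 -0.02  0.  ] gap 50.6 gf 0.0 j [ 0.58  0.27  1.9  -0.    0.97 -0.08]
```

Request:
apply_moves(
  moves=[
    [[0, 0, 0], [0, 0, 0], 1],
    [[0, 0, 0], [0, 0, 0], 1],
    [[0, 0, 0], [0, 0, 0], 1],
    [[0, 0, 0], [0, 0, 0], 1],
    [[0, 0, -0.05], [0, 0, 0], 1],
    [[0, 0, -0.16], [0, 0, 0], 1],
    [[0, 0, -0.28], [0, 0, 0], 1],
    [[0, 0, -0.4], [0, 0, 0], 1],
    [[0, 0, -0.52], [0, 0, 0], 1],
    [[0, 0, -0.52], [0, 0, 0], 1],
  ],
)

```text
clock: 2.73
eef_pos: [365.0, 284.5, 198.9]
eef_rot: [3.134, 0.001, 2.234]
wrist_force: [-0.2, 0.7, 0.2]
finger_gap: 44.3
finger_force: 19.2
```

```bash
python3 -c "
from h import *
st()
plan((363.5,283.2,193.7,128),[(440,92,194,98),(516,-98,194,98)])
plan((440,92,194,98),[(516,-98,194,98),(516,-98,146,98)])"
```

```text
2.73 [365.  284.5 198.9] [1.7955e+02 3.0000e-02 1.2803e+02] F [-0.2  0.7  0.2] M [ 0.06  0.01 -0.01] gap 44.3 gf 19.2 j [ 0.58  0.1   1.76  0.    1.27 -0.08]
[440.  92. 194.  98.] -> [-0.791 -0.23  -0.001] wz 0.167 dist 206.0 turn -30.0
[516. -98. 194.  98.] -> [-1.577e+00 -4.580e-01 -1.000e-03] wz 0.167 dist 411.0 turn -30.0
[516. -98. 194.  98.] -> [-0.795  0.195  0.   ] wz -0.0 dist 205.0 turn 0.0
[516. -98. 146.  98.] -> [-0.795  0.195  0.192] wz -0.0 dist 210.0 turn 0.0
```

Request:
apply_moves(
  moves=[
    [[-0.1, -0.03, 0], [0, 0, 0.02], 1],
    [[-0.2, -0.06, 0], [0, 0, 0.04], 1],
    [[-0.3, -0.09, 0], [0, 0, 0.065], 1],
    [[-0.4, -0.12, 0], [0, 0, 0.09], 1],
    [[-0.5, -0.15, 0], [0, 0, 0.11], 1],
    [[-0.6, -0.18, 0], [0, 0, 0.13], 1],
    [[-0.7, -0.21, 0], [0, 0, 0.15], 1],
    [[-0.79, -0.23, 0], [0, 0, 0.167], 1],
  ],
)

```text
clock: 3.4
eef_pos: [439.9, 90.9, 193.1]
eef_rot: [-3.141, -0.0, 1.706]
wrist_force: [0.1, 0.1, -0.7]
finger_gap: 44.6
finger_force: 19.2
```

Request:
apply_moves(
  moves=[
    [[-0.1, 0.025, 0], [0, 0, 0], 1],
    [[-0.2, 0.05, 0], [0, 0, 0], 1],
    [[-0.3, 0.075, 0], [0, 0, 0], 1],
    [[-0.4, 0.1, 0], [0, 0, 0], 1],
    [[-0.5, 0.125, 0], [0, 0, 0], 1],
    [[-0.6, 0.15, 0], [0, 0, 0], 1],
    [[-0.7, 0.175, 0], [0, 0, 0], 1],
    [[-0.78, 0.19, 0], [0, 0, 0], 1],
    [[-0.795, 0.195, 0], [0, 0, 0], 1],
    [[-0.795, 0.195, 0.08], [0, 0, 0], 1],
    [[-0.795, 0.195, 0.15], [0, 0, 0], 1],
    [[-0.795, 0.195, 0.15], [0, 0, 0], 1],
  ],
)

```text
clock: 4.4
eef_pos: [513.9, -96.9, 152.6]
eef_rot: [-3.136, -0.002, 1.71]
wrist_force: [0.2, -0.3, -1.7]
finger_gap: 44.3
finger_force: 19.2
```

```bash
python3 -c "
from h import *
st()
cv2.imwrite('pics/side1.png',cv2.resize(viewer.camera('side')[150:350,215:465],None,fx=3,fy=3,interpolation=2))
w=cam('wrist');cv2.imwrite('pics/w1.png',viewer.camera('wrist'));np.savez('w1.npz',*w)
"
```

```text
4.4 [513.9 -96.9 152.6] [-1.797e+02 -1.300e-01  9.796e+01] F [ 0.2 -0.3 -1.7] M [-0.05  0.07  0.02] gap 44.3 gf 19.2 j [-0.26  0.29  1.65  0.    1.21 -0.4 ]
```

View pics/side1.png

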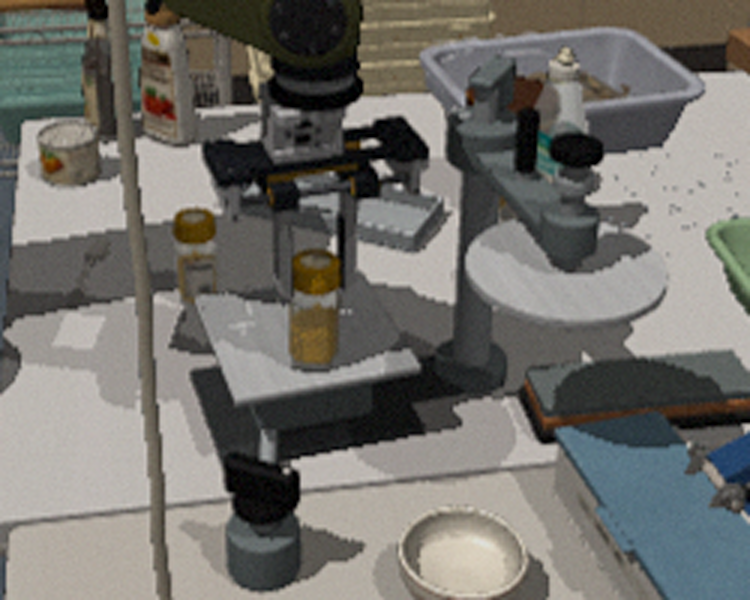

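View pics/w1.png

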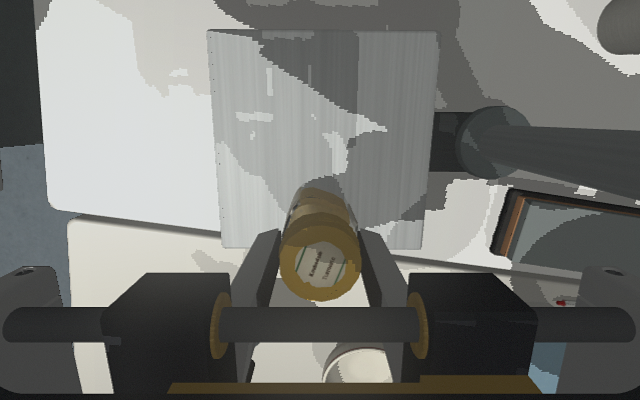

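```bash
python3 -c "
from h import *
w=np.load('w1.npz');c=(w['arr_0'],w['arr_1'],w['arr_2'])
P=[onz(c,u,80) for u in((208,30),(440,32),(422,250),(223,248))]
for p in P:print(p.round(1))
print(np.mean(P,0),[np.degrees(np.arctan2(*(P[j]-P[i])[1::-1])).round(1) for i,j in((0,1),(3,2),(1,2),(0,3))],[np.linalg.norm(P[j]-P[i]).round() for i,j in((0,1),(3,2),(1,2),(0,3))])"
```

```text
[416.2  23.9  80. ]
[585.2  46.4  80. ]
[ 609.7 -124.    80. ]
[ 438.7 -146.5   80. ]
[512.4304679  -50.05304475  80.        ] [np.float64(7.6), np.float64(7.5), np.float64(-81.8), np.float64(-82.5)] [np.float64(170.0), np.float64(173.0), np.float64(172.0), np.float64(172.0)]
```

Request:
apply_moves(
  moves=[
    [[0, 0, 0.015], [0, 0, 0], 1],
    [[0, 0, 0.03], [0, 0, 0], 1],
    [[0, 0, 0.03], [0, 0, 0], 1],
    [[0, 0, 0.03], [0, 0, 0], 1],
  ],
)

```text
clock: 4.83
eef_pos: [516.1, -97.7, 149.9]
eef_rot: [3.14, 0.001, 1.71]
wrist_force: [-0.2, 0.3, 5.2]
finger_gap: 44.7
finger_force: 20.1
```

Request:
apply_moves(
  moves=[
    [[0, 0, 0], [0, 0, 0], 1],
    [[0, 0, 0], [0, 0, 0], 1],
    [[0, 0, 0.006], [0, 0, 0], 1],
    [[0, 0, 0.006], [0, 0, 0], 1],
    [[0, 0, 0.006], [0, 0, 0], 1],
  ],
)

```text
clock: 5.25
eef_pos: [516.3, -97.8, 149.1]
eef_rot: [3.139, 0.001, 1.71]
wrist_force: [-2.8, -0.9, 14.3]
finger_gap: 44.6
finger_force: 21.0
```

Request:
apply_moves(
  moves=[
    [[0, 0, -0.006], [0, 0, 0], 1],
    [[0, 0, -0.006], [0, 0, 0], 0.6],
    [[0, 0, -0.006], [0, 0, 0], 0.3],
    [[0, 0, -0.006], [0, 0, 0], 0],
    [[0, 0, -0.006], [0, 0, 0], 0],
    [[0, 0, -0.006], [0, 0, 0], 0],
    [[0, 0, -0.006], [0, 0, 0], 0],
    [[0, 0, -0.1], [0, 0, 0], 0],
    [[0, 0, -0.2], [0, 0, 0], 0],
    [[0, 0, -0.3], [0, 0, 0], 0],
    [[0, 0, -0.4], [0, 0, 0], 0],
  ],
)

```text
clock: 6.17
eef_pos: [515.4, -97.6, 248.4]
eef_rot: [-3.141, -0.0, 1.71]
wrist_force: [0.0, -0.0, -0.1]
finger_gap: 94.0
finger_force: 0.0
```

```bash
python3 -c "
from h import *
st()
plan((516,-98,247.7,98),[(427,156,247.7,110)])
plan((427,156,247.7,110),[(427,156,63,110)])
plan((427,156,63,110),[(427,156,200,110),(507,2,200,98),(507,2,146,98)])"
```

```text
6.17 [515.4 -97.6 248.4] [-1.7999e+02 -1.0000e-02  9.7960e+01] F [ 0.  -0.  -0.1] M [-0.08  0.01  0.01] gap 94.0 gf 0.0 j [-0.26  0.21  1.52 -0.    1.41 -0.4 ]
[427.  156.  247.7 110. ] -> [ 1.056 -0.211 -0.   ] wz -0.067 dist 269.0 turn 12.0
[427. 156.  63. 110.] -> [ 0.    -0.     0.739] wz -0.0 dist 185.0 turn 0.0
[427. 156. 200. 110.] -> [ 0.     0.    -0.548] wz -0.0 dist 137.0 turn 0.0
[507.   2. 200.  98.] -> [-0.688  0.09  -0.548] wz 0.067 dist 221.0 turn -12.0
[507.   2. 146.  98.] -> [-0.688  0.09  -0.332] wz 0.067 dist 192.0 turn -12.0
```

Request:
apply_moves(
  moves=[
    [[0.12, -0.03, 0], [0, 0, 0], 0],
    [[0.28, -0.07, 0], [0, 0, 0], 0],
    [[0.44, -0.1, 0], [0, 0, 0], 0],
    [[0.6, -0.13, 0], [0, 0, 0], 0],
    [[0.75, -0.16, 0], [0, 0, 0], 0],
    [[0.88, -0.19, 0], [0, 0, 0], 0],
    [[1, -0.21, 0], [0, 0, 0], 0],
    [[1, -0.21, 0], [0, 0, 0], 0],
  ],
)

```text
clock: 6.83
eef_pos: [427.5, 146.3, 247.4]
eef_rot: [3.141, -0.001, 1.713]
wrist_force: [-0.8, -0.9, 0.7]
finger_gap: 93.8
finger_force: 0.0
```

Request:
apply_moves(
  moves=[
    [[0.056, 0, 0], [0, 0, 0], 0],
    [[0.056, 0, 0.13], [0, 0, 0], 0],
    [[0.056, 0, 0.28], [0, 0, 0], 0],
    [[0.056, 0, 0.43], [0, 0, 0], 0.1],
    [[0.056, 0, 0.57], [0, 0, 0], 0.2],
    [[0.056, 0, 0.68], [0, 0, 0], 0.3],
    [[0.056, 0, 0.74], [0, 0, 0], 0.3],
    [[0.056, 0, 0.74], [0, 0, 0], 1],
    [[0.056, 0, 0.74], [0, 0, 0], 1],
    [[0.056, 0, 0.74], [0, 0, 0], 1],
    [[0.056, 0, 0.74], [0, 0, 0], 1],
    [[0.056, 0, 0.74], [0, 0, 0], 1],
  ],
  squeeze=30,
)

```text
clock: 7.83
eef_pos: [427.8, 156.7, 63.5]
eef_rot: [3.139, -0.0, 1.71]
wrist_force: [-1.3, -0.3, 4.1]
finger_gap: 42.6
finger_force: 29.8
```

Request:
apply_moves(
  moves=[
    [[0, 0, 0], [0, 0, 0], 1],
    [[0, 0, 0], [0, 0, 0], 1],
    [[0, 0, 0], [0, 0, 0], 1],
  ],
)

```text
clock: 8.08
eef_pos: [427.8, 156.7, 63.4]
eef_rot: [3.139, -0.0, 1.71]
wrist_force: [-0.9, -0.9, 7.2]
finger_gap: 42.9
finger_force: 29.9
```

Request:
apply_moves(
  moves=[
    [[0, 0, -0.03], [0, 0, 0], 1],
    [[0, 0, -0.1], [0, 0, 0], 1],
    [[0, 0, -0.2], [0, 0, 0], 1],
    [[0, 0, -0.3], [0, 0, 0], 1],
    [[0, 0, -0.4], [0, 0, 0], 1],
    [[0, 0, -0.5], [0, 0, 0], 1],
    [[-0.1, 0.03, -0.54], [0, 0, 0], 1],
    [[-0.2, 0.06, -0.54], [0, 0, 0], 1],
    [[-0.3, 0.1, -0.54], [0, 0, 0], 1],
    [[-0.4, 0.13, -0.54], [0, 0, 0], 1],
    [[-0.5, 0.16, -0.54], [0, 0, 0], 1],
    [[-0.58, 0.19, -0.54], [0, 0, 0], 1],
  ],
)

```text
clock: 9.08
eef_pos: [494.4, 17.9, 197.9]
eef_rot: [3.141, 0.0, 1.709]
wrist_force: [-0.1, 0.4, -0.5]
finger_gap: 42.7
finger_force: 29.8
```

Request:
apply_moves(
  moves=[
    [[-0.06, 0.02, 0], [0, 0, 0], 1],
    [[-0.086, 0.03, 0], [0, 0, 0], 1],
    [[-0.086, 0.03, 0.08], [0, 0, 0], 1],
    [[-0.086, 0.03, 0.15], [0, 0, 0], 1],
    [[-0.086, 0.03, 0.17], [0, 0, 0], 1],
    [[-0.086, 0.03, 0.185], [0, 0, 0], 1],
    [[-0.086, 0.03, 0.185], [0, 0, 0], 1],
    [[-0.086, 0.03, 0.185], [0, 0, 0], 1],
  ],
)

```text
clock: 9.75
eef_pos: [504.8, -0.5, 151.9]
eef_rot: [3.141, 0.0, 1.71]
wrist_force: [-0.7, -0.4, -1.1]
finger_gap: 42.7
finger_force: 29.8
```

Request:
apply_moves(
  moves=[
    [[0, 0, 0.01], [0, 0, 0], 1],
    [[0, 0, 0.02], [0, 0, 0], 1],
    [[0, 0, 0.026], [0, 0, 0], 1],
    [[0, 0, 0.026], [0, 0, 0], 1],
    [[0, 0, 0.026], [0, 0, 0], 1],
  ],
)

```text
clock: 10.17
eef_pos: [505.2, -0.8, 146.4]
eef_rot: [3.139, 0.001, 1.71]
wrist_force: [-3.8, -0.1, 13.6]
finger_gap: 42.8
finger_force: 30.0
```

Request:
apply_moves(
  moves=[
    [[0, 0, -0.006], [0, 0, 0], 1],
    [[0, 0, -0.006], [0, 0, 0], 0.6],
    [[0, 0, -0.006], [0, 0, 0], 0.3],
    [[0, 0, -0.006], [0, 0, 0], 0],
    [[0, 0, -0.006], [0, 0, 0], 0],
    [[0, 0, -0.006], [0, 0, 0], 0],
    [[0, 0, -0.006], [0, 0, 0], 0],
    [[0, 0, -0.1], [0, 0, 0], 0],
    [[0, 0, -0.24], [0, 0, 0], 0],
    [[0, 0, -0.4], [0, 0, 0], 0],
    [[0, 0, -0.56], [0, 0, 0], 0],
    [[0, 0, -0.72], [0, 0, 0], 0],
  ],
)

```text
clock: 11.17
eef_pos: [504.1, -0.7, 326.5]
eef_rot: [-3.142, -0.0, 1.71]
wrist_force: [0.9, -0.5, 0.5]
finger_gap: 94.0
finger_force: 0.0
```

```bash
python3 -c "
from h import *
st()
plan((505,-1,327,98),[(560,-80,410,98)])"
```

```text
11.17 [504.1  -0.7 326.5] [-180.     -0.     97.96] F [ 0.9 -0.5  0.5] M [-0.01 -0.01  0.01] gap 94.0 gf 0.0 j [-0.07  0.13  1.43 -0.    1.58 -0.21]
[560. -80. 410.  98.] -> [-0.344  0.174 -0.332] wz -0.0 dist 127.0 turn 0.0
```

```bash
python3 -c "
from h import *
T,S=cam('top'),cam('side')
t=lambda u,v:(200+u/3-.33,100+v/3-.33); s=lambda u,v:(215+u/3-.33,150+v/3-.33)
print(tri([(T,t(392,112)),(S,s(493,72))]))
print(tri([(T,t(497,127)),(S,s(527,140))]))
plan((505,-1,327,98),[(600,-60,400,97.6)])
plan((600,-60,400,97.6),[(690.5,-109,400,97.6),(690.5,-109,298,97.6)])
"
```

```text
(array([693.77561926,  -4.6107496 , 313.77665597]), np.float64(1.2953209230882259))
(array([ 690.92288811, -108.26178248,  295.52361988]), np.float64(0.5302327295642542))
[600.  -60.  400.   97.6] -> [-0.287  0.343 -0.292] wz 0.002 dist 134.0 turn -0.4000000000000057
[ 690.5 -109.   400.    97.6] -> [-0.242  0.333  0.   ] wz -0.0 dist 103.0 turn 0.0
[ 690.5 -109.   298.    97.6] -> [-0.242  0.333  0.408] wz -0.0 dist 145.0 turn 0.0
```

Request:
apply_moves(
  moves=[
    [[0, 0, -0.15], [0, 0, 0], 0],
    [[-0.05, 0.08, -0.29], [0, 0, 0], 0],
    [[-0.15, 0.2, -0.29], [0, 0, 0], 0],
    [[-0.25, 0.32, -0.29], [0, 0, 0], 0],
    [[-0.35, 0.45, -0.29], [0, 0, 0], 0],
    [[-0.45, 0.57, -0.29], [0, 0, 0], 0],
    [[-0.53, 0.675, -0.29], [0, 0, 0], 0],
    [[-0.53, 0.675, -0.29], [0, 0, 0], 0],
    [[-0.53, 0.675, -0.29], [0, 0, 0], 0],
  ],
)

```text
clock: 11.92
eef_pos: [691.4, -109.8, 393.7]
eef_rot: [-3.138, -0.001, 1.709]
wrist_force: [-0.3, 0.2, -0.4]
finger_gap: 94.1
finger_force: 0.0
```

```bash
python3 -c "
from h import *
st()
w=cam('wrist');cv2.imwrite('pics/w2.png',viewer.camera('wrist'))
print([proj(w,x).round() for x in((690.9,-108.3,318),(702,-194,332))])
s=manip.read_state();plan((*s['eef_pos'],98),[(690.7,-109,300,98)])
"
```

```text
11.92 [ 691.4 -109.8  393.7] [-1.7979e+02 -7.0000e-02  9.7890e+01] F [-0.3  0.2 -0.4] M [-0.03  0.04  0.05] gap 94.1 gf 0.0 j [-0.21  0.68  0.53 -0.    1.94 -0.35]
[array([317., 203.]), array([316., 304.])]
[ 690.7 -109.   300.    98. ] -> [-0.     0.001  0.381] wz -0.0 dist 95.0 turn 0.0
```

View pics/w2.png

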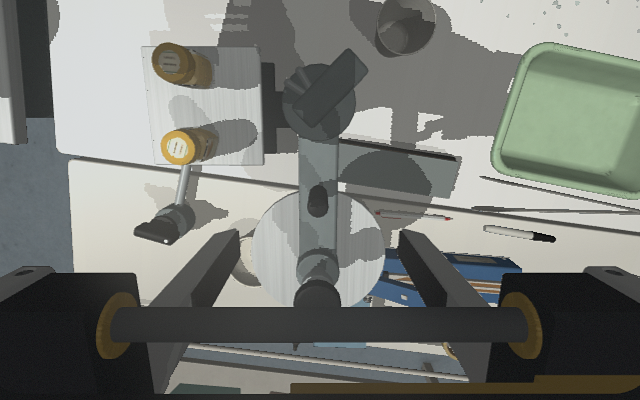

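Request:
apply_moves(
  moves=[
    [[0, 0, 0.06], [0, 0, 0], 0],
    [[0, 0, 0.14], [0, 0, 0], 0.1],
    [[0, 0, 0.22], [0, 0, 0], 0.2],
    [[0, 0, 0.3], [0, 0, 0], 0.3],
    [[0, 0, 0.36], [0, 0, 0], 0.4],
    [[0, 0, 0.375], [0, 0, 0], 0.5],
    [[0, 0, 0.375], [0, 0, 0], 0.6],
    [[0, 0, 0.375], [0, 0, 0], 1],
    [[0, 0, 0.375], [0, 0, 0], 1],
    [[0, 0, 0.375], [0, 0, 0], 1],
    [[0, 0, 0.375], [0, 0, 0], 1],
    [[0, 0, 0.375], [0, 0, 0], 1],
  ],
  squeeze=15,
)

```text
clock: 12.97
eef_pos: [690.1, -108.6, 303.6]
eef_rot: [3.141, 0.0, 1.71]
wrist_force: [-0.2, 0.3, 0.3]
finger_gap: 24.4
finger_force: 0.0
```

Request:
apply_moves(
  moves=[
    [[0, 0, 0], [0, 0, 0], 1],
    [[0, 0, 0], [0, 0, 0], 1],
    [[0, 0, 0], [0, 0, 0], 1],
  ],
)

```text
clock: 13.22
eef_pos: [689.9, -108.6, 303.4]
eef_rot: [-3.141, -0.0, 1.71]
wrist_force: [-2.5, -0.5, 1.9]
finger_gap: 17.4
finger_force: 15.0
```

```bash
python3 -c "
from h import *
st()"
```

```text
13.22 [ 689.9 -108.6  303.4] [-179.98   -0.     97.96] F [-2.5 -0.5  1.9] M [-0.07  0.6  -0.01] gap 17.4 gf 15.0 j [-0.21  0.63  0.82 -0.    1.7  -0.35]
```

Request:
apply_moves(
  moves=[
    [[0.001, -0.03, 0], [0, 0, 0.028], 1],
    [[0.005, -0.059, 0], [0, 0, 0.056], 1],
    [[0.012, -0.088, 0], [0, 0, 0.083], 1],
    [[0.02, -0.116, 0], [0, 0, 0.111], 1],
    [[0.032, -0.144, 0], [0, 0, 0.139], 1],
    [[0.045, -0.17, 0], [0, 0, 0.167], 1],
    [[0.061, -0.195, 0], [0, 0, 0.194], 1],
    [[0.08, -0.219, 0], [0, 0, 0.222], 1],
    [[0.1, -0.24, 0], [0, 0, 0.25], 1],
  ],
)

```text
clock: 13.97
eef_pos: [627.5, -91.6, 303.3]
eef_rot: [3.14, -0.002, 0.92]
wrist_force: [7.7, 3.0, -0.7]
finger_gap: 17.4
finger_force: 15.0
```

```bash
python3 -c "
from h import *
st()"
```

```text
13.97 [627.5 -91.6 303.3] [ 1.7992e+02 -1.0000e-01  5.2730e+01] F [ 7.7  3.  -0.7] M [ 0.45 -1.28 -0.12] gap 17.4 gf 15.0 j [-0.2   0.45  1.08  0.    1.61  0.45]
```

Request:
apply_moves(
  moves=[
    [[0.001, -0.03, 0], [0, 0, 0.028], 1],
    [[0.005, -0.059, 0], [0, 0, 0.056], 1],
    [[0.012, -0.088, 0], [0, 0, 0.083], 1],
    [[0.02, -0.116, 0], [0, 0, 0.111], 1],
    [[0.032, -0.144, 0], [0, 0, 0.139], 1],
    [[0.045, -0.17, 0], [0, 0, 0.167], 1],
    [[0.061, -0.195, 0], [0, 0, 0.194], 1],
    [[0.08, -0.219, 0], [0, 0, 0.222], 1],
    [[0.1, -0.24, 0], [0, 0, 0.25], 1],
    [[0.1, -0.24, 0], [0, 0, 0.25], 1],
    [[0.1, -0.24, 0], [0, 0, 0.25], 1],
  ],
)

```text
clock: 14.88
eef_pos: [595.7, -35.3, 303.3]
eef_rot: [3.141, -0.004, 0.139]
wrist_force: [12.8, 2.3, -2.0]
finger_gap: 17.0
finger_force: 15.0
```

```bash
python3 -c "
from h import *
st()"
```

```text
14.88 [595.7 -35.3 303.3] [179.99  -0.24   7.98] F [12.8  2.3 -2. ] M [ 0.32 -2.24 -0.03] gap 17.0 gf 15.0 j [-0.12  0.35  1.21  0.    1.57  1.31]
```

Request:
apply_moves(
  moves=[
    [[0, 0, 0], [0, 0, 0], 0.7],
    [[0, 0, 0], [0, 0, 0], 0.5],
    [[0, 0, 0], [0, 0, 0], 0.5],
    [[0, 0, 0], [0, 0, 0], 0.5],
    [[0, 0, -0.1], [0, 0, 0], 0.5],
    [[0, 0, -0.2], [0, 0, 0], 0.5],
    [[0, 0, -0.3], [0, 0, 0], 0.5],
    [[0, 0, -0.4], [0, 0, 0], 0.5],
    [[0, 0, -0.4], [0, 0, 0], 0.5],
  ],
)

```text
clock: 15.63
eef_pos: [594.6, -36.2, 408.4]
eef_rot: [3.14, -0.007, 0.139]
wrist_force: [0.5, -0.3, 0.3]
finger_gap: 47.0
finger_force: 0.0
```

```bash
python3 -c "
from h import *
st()
a=viewer.camera('side')[150:350,215:465];cv2.imwrite('pics/s3.png',cv2.resize(a,None,fx=3,fy=3,interpolation=2))
w=cam('wrist');np.savez('w3.npz',*w);cv2.imwrite('pics/w3.png',viewer.camera('wrist'))
cv2.imwrite('pics/t3.png',viewer.camera('top'))
"
```

```text
15.63 [594.6 -36.2 408.4] [179.89  -0.39   7.96] F [ 0.5 -0.3  0.3] M [0.02 0.11 0.01] gap 47.0 gf 0.0 j [-0.12  0.36  0.97 -0.    1.8   1.31]
```

View pics/w3.png

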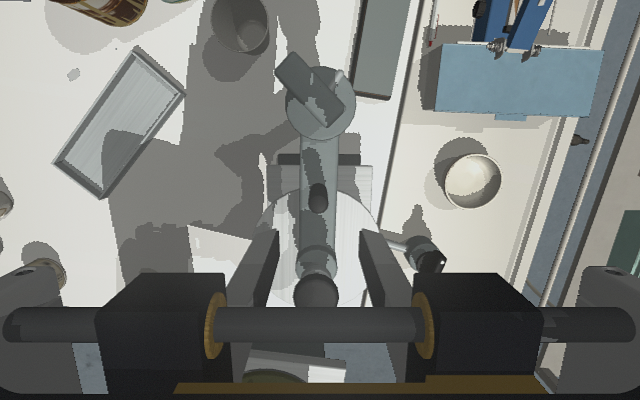

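```bash
python3 -c "
from h import *
w=np.load('w3.npz');c=(w['arr_0'],w['arr_1'],w['arr_2'])
print('handle',onz(c,(318,192),318),'plunger',onz(c,(317,293),334))
S=cam('side');s=lambda u,v:(215+u/3-.33,150+v/3-.33)
a=onz(S,s(228,460),92);b=onz(S,s(299,478),92);print(a,b,np.linalg.norm(a-b),np.degrees(np.arctan2(*(b-a)[1::-1])))
plan((594.6,-36.2,403,7.96),[(451,-241,403,62),(451,-241,260,62)])
"
```

```text
handle [605.15575676 -35.14851476 318.        ] plunger [517.52385379 -46.60371734 334.        ]
[ 424.53402954 -226.96258787   92.        ] [ 476.95643744 -257.24107819   92.        ] 60.53838307799827 -30.0101626979352
[ 451. -241.  403.   62.] -> [-0.682  0.732  0.   ] wz -0.3 dist 250.0 turn 54.04
[ 451. -241.  260.   62.] -> [-0.682  0.732  0.572] wz -0.3 dist 288.0 turn 54.04
```

View pics/s3.png

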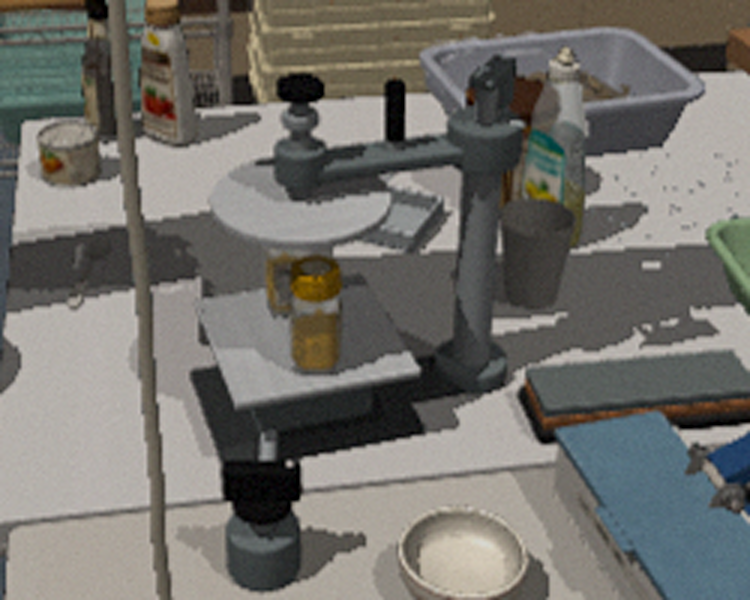

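Request:
apply_moves(
  moves=[
    [[-0.1, 0.1, 0], [0, 0, -0.035], 0.5],
    [[-0.2, 0.21, 0], [0, 0, -0.07], 0.4],
    [[-0.3, 0.32, 0], [0, 0, -0.105], 0.3],
    [[-0.4, 0.43, 0], [0, 0, -0.14], 0.3],
    [[-0.5, 0.54, 0.1], [0, 0, -0.175], 0.3],
    [[-0.6, 0.64, 0.2], [0, 0, -0.21], 0.3],
    [[-0.68, 0.73, 0.32], [0, 0, -0.245], 0.3],
    [[-0.68, 0.73, 0.44], [0, 0, -0.28], 0.3],
    [[-0.68, 0.73, 0.55], [0, 0, -0.3], 0.3],
    [[-0.68, 0.73, 0.57], [0, 0, -0.3], 0.3],
    [[-0.68, 0.73, 0.57], [0, 0, -0.3], 0.3],
  ],
)

```text
clock: 16.7
eef_pos: [450.5, -239.9, 259.0]
eef_rot: [-3.138, -0.0, 1.079]
wrist_force: [-0.1, -0.3, 0.7]
finger_gap: 65.6
finger_force: 0.0
```

```bash
python3 -c "
from h import *
st()
w=cam('wrist');np.savez('w4.npz',*w);cv2.imwrite('pics/w4.png',viewer.camera('wrist'))
print(proj(w,(451,-241,92)))
"
```

```text
16.7 [ 450.5 -239.9  259. ] [-1.7977e+02 -2.0000e-02  6.1820e+01] F [-0.1 -0.3  0.7] M [-0.05  0.05 -0.04] gap 65.6 gf 0.0 j [-0.56  0.17  1.54  0.    1.44 -0.07]
[318.90843782 184.68897089]
```

View pics/w4.png

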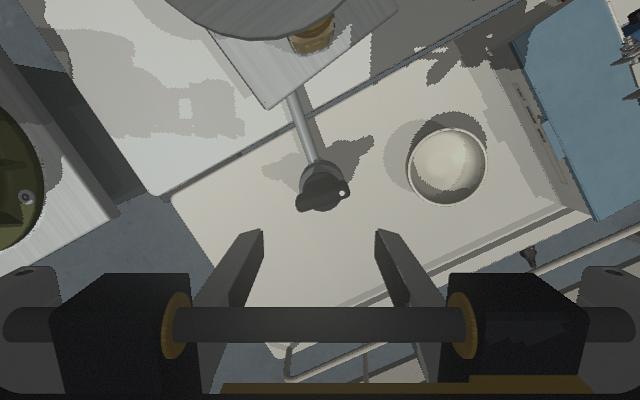

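```bash
python3 -c "
from h import *
w=np.load('w4.npz');c=(w['arr_0'],w['arr_1'],w['arr_2'])
im=cv2.imread('pics/w4.png');g=im.max(2)[155:225,285:365]
for r in g[::3]: print(''.join('#' if v<45 else '+' if v<75 else '.' if v<120 else ' ' for v in r))
for th in(40,45,50,60):
  n,l,s,cc=cv2.connectedComponentsWithStats((g<th).astype(np.uint8));k=1+np.argmax(s[1:,4])
  ys,xs=np.where(l==k);r=cv2.minAreaRect(np.c_[xs+285,ys+155].astype(np.float32));print(th,s[k],r)
for u in((296,205),(348,188),(321,196)):print(onz(c,u,92))
"
```

```text
..............................................   
                                ..........................................      
                       .     ......++++++++++.............................      
                       ....+++++++++++++++++++++++.......................       
                     .++++....++++++++..........+++++..................         
                   .++.......+++++++++++++++.........++...............          
                 .+.........++++++++++++++++++..........+.............          
                .........+++++++++++++++++++++++++.......+.........             
               .......+++++++++++++++++++++++++++++++..............             
              ......++++++++++++++++++++++++++++++++++++++++++..                
              .....++++++++++++++++++++++++++++++++++++++++++++                 
              ....++++++++++++++++++++++++++++++++++++++++++++++                
               ...++++++++++++++++++++++++++++++++++++.    .+++++               
              ++++++++++++++++++++++++++++++++++++++++.    .+++++             
[... 522 characters left out ...]
                                               
                                                                                
                                                                                
                                                                                Traceback (most recent call last):
  File "<string>", line 7, in <module>
    n,l,s,cc=cv2.connectedComponentsWithStats((g<th).astype(np.uint8));k=1+np.argmax(s[1:,4])
                                                                           ~~~~~~~~~^^^^^^^^^
    return _wrapfunc(a, 'argmax', axis=axis, out=out, **kwds)
    return bound(*args, **kwds)
ValueError: attempt to get argmax of an empty sequence
```

Let me view an enlarged, contrast-stretched crop.

```bash
python3 -c "
from h import *
im=cv2.imread('pics/w4.png')[150:230,270:370].astype(float)
cv2.imwrite('pics/k4.png',cv2.resize(np.clip((im-35)*2.2,0,255).astype(np.uint8),None,fx=7,fy=7,interpolation=2))
"
```

```text
(no output)
```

View pics/k4.png

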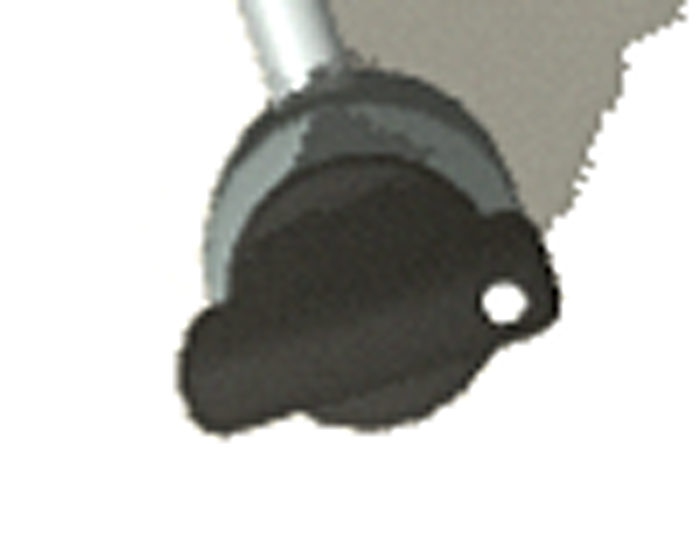

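```bash
python3 -c "
from h import *
w=np.load('w4.npz');c=(w['arr_0'],w['arr_1'],w['arr_2'])
P=[onz(c,(270+u/7,150+v/7),92) for u,v in((182,370),(558,290),(370,327),(503,303))]
for p in P:print(p.round(1))
print(np.linalg.norm(P[0]-P[1]),np.degrees(np.arctan2(*(P[1]-P[0])[1::-1])))
T,S=cam('top'),cam('side')
im=cv2.imread('pics/t3.png');
print(proj(T,P[2]),proj(S,P[2]), 'side observed', 215+262/3, 150+464/3)
plan((451,-241,260,62),[(446,-247,260,170),(446,-247,82,170)])
"
```

```text
[ 418.3 -247.3   92. ]
[ 477.8 -264.    92. ]
[ 448.4 -255.3   92. ]
[ 469.1 -261.8   92. ]
61.87055378673431 -15.673480073441775
[402.23051349 228.5006972 ] [302.10039956 309.75836781] side observed 302.3333333333333 304.66666666666663
[ 446. -247.  260.  170.] -> [-0.031 -0.006 -0.   ] wz -0.6 dist 8.0 turn 108.0
[ 446. -247.   82.  170.] -> [-0.031 -0.006  0.712] wz -0.6 dist 178.0 turn 108.0
```

Request:
apply_moves(
  moves=[
    [[-0.03, 0, 0.02], [0, 0, -0.035], 0.3],
    [[-0.03, 0, 0.04], [0, 0, -0.07], 0.3],
    [[-0.03, 0, 0.06], [0, 0, -0.105], 0.3],
    [[-0.03, 0, 0.08], [0, 0, -0.14], 0.3],
    [[-0.03, 0, 0.1], [0, 0, -0.175], 0.3],
    [[-0.03, 0, 0.12], [0, 0, -0.21], 0.3],
    [[-0.03, 0, 0.14], [0, 0, -0.245], 0.3],
    [[-0.03, 0, 0.16], [0, 0, -0.28], 0.3],
    [[-0.03, 0, 0.18], [0, 0, -0.315], 0.3],
    [[-0.03, 0, 0.2], [0, 0, -0.35], 0.3],
    [[-0.03, 0, 0.2], [0, 0, -0.385], 0.3],
    [[-0.03, 0, 0.2], [0, 0, -0.42], 0.3],
  ],
)

```text
clock: 17.75
eef_pos: [448.6, -246.9, 212.5]
eef_rot: [3.141, 0.002, 2.405]
wrist_force: [-0.2, 0.7, 0.2]
finger_gap: 65.8
finger_force: 0.0
```

Request:
apply_moves(
  moves=[
    [[0, 0, 0], [0, 0, -0.035], 0.3],
    [[0, 0, 0], [0, 0, -0.07], 0.3],
    [[0, 0, 0], [0, 0, -0.105], 0.3],
    [[0, 0, 0], [0, 0, -0.14], 0.3],
    [[0, 0, 0], [0, 0, -0.165], 0.3],
    [[0, 0, 0], [0, 0, -0.165], 0.3],
    [[0, 0, 0], [0, 0, -0.165], 0.3],
  ],
)

```text
clock: 18.33
eef_pos: [448.4, -247.0, 212.1]
eef_rot: [-3.141, 0.002, 2.916]
wrist_force: [0.8, -0.5, 0.7]
finger_gap: 66.0
finger_force: 0.0
```

```bash
python3 -c "
from h import *
st()
w=cam('wrist');np.savez('w5.npz',*w);im=viewer.camera('wrist');cv2.imwrite('pics/w5.png',im)
print([proj(w,(448,-255,92)).round(),proj(w,(451,-241,92)).round()])
im=im[110:260,220:420].astype(float)
cv2.imwrite('pics/k5.png',cv2.resize(np.clip((im-30)*2,0,255).astype(np.uint8),None,fx=4,fy=4,interpolation=2))
"
```

```text
18.33 [ 448.4 -247.   212.1] [-1.7996e+02  1.1000e-01  1.6707e+02] F [ 0.8 -0.5  0.7] M [-0.01  0.02  0.03] gap 66.0 gf 0.0 j [-0.58  0.2   1.61  0.    1.33 -1.92]
[array([311., 194.]), array([326., 193.])]
```

View pics/k5.png

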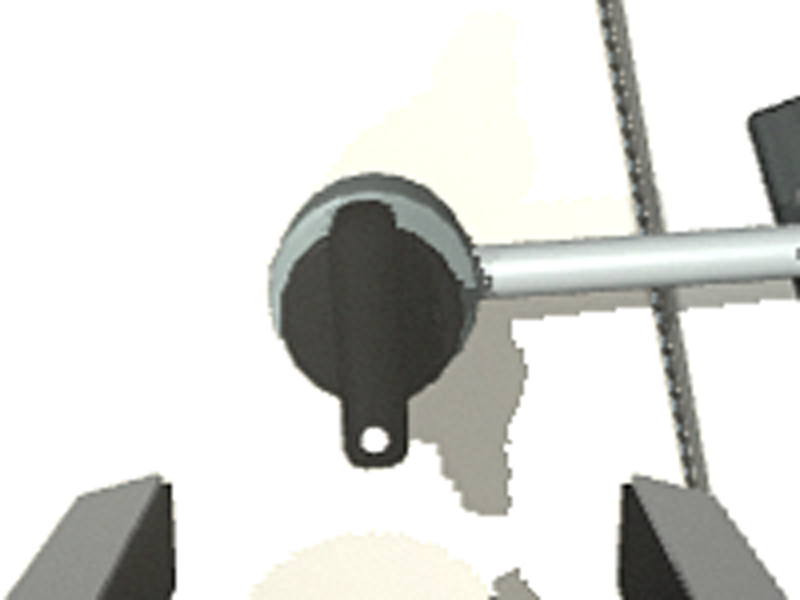

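```bash
python3 -c "
from h import *
L=lambda f:(lambda w:(w['arr_0'],w['arr_1'],w['arr_2']))(np.load(f))
a,b=L('w4.npz'),L('w5.npz')
print(tri([(a,(322.9,196.7)),(b,(312.5,193.5))]),tri([(a,(341.9,193.3)),(b,(313.5,220))]))
P=[onz(b,u,95) for u in ((220+364/4,110+50),(220+375/4,110+117))]
print(P,np.linalg.norm(P[0]-P[1]),np.degrees(np.arctan2(*(P[1]-P[0])[1::-1])))
"
```

```text
(array([ 448.28381434, -254.24813334,   93.15853657]), np.float64(0.8450370452488878)) (array([ 469.8076339 , -257.61890559,  108.29290097]), np.float64(0.34113158262225346))
[array([ 415.70892039, -247.39358891,   95.        ]), array([ 481.00698209, -259.91061728,   95.        ])] 66.48693752448987 -10.851430482175276
```

Request:
apply_moves(
  moves=[
    [[-0.006, -0.025, 0.1], [0, 0, -0.01], 0.3],
    [[-0.006, -0.025, 0.2], [0, 0, -0.01], 0.4],
    [[-0.006, -0.025, 0.3], [0, 0, -0.01], 0.5],
    [[-0.006, -0.025, 0.38], [0, 0, -0.01], 0.5],
    [[-0.006, -0.025, 0.43], [0, 0, -0.01], 0.5],
    [[-0.006, -0.025, 0.456], [0, 0, -0.01], 0.6],
    [[-0.006, -0.025, 0.456], [0, 0, -0.01], 0.7],
    [[-0.006, -0.025, 0.456], [0, 0, -0.01], 0.9],
    [[-0.006, -0.025, 0.456], [0, 0, -0.01], 1],
    [[-0.006, -0.025, 0.456], [0, 0, -0.01], 1],
    [[-0.006, -0.025, 0.456], [0, 0, -0.01], 1],
    [[-0.006, -0.025, 0.456], [0, 0, -0.01], 1],
  ],
  squeeze=30,
)

```text
clock: 19.38
eef_pos: [448.3, -253.6, 97.7]
eef_rot: [-3.141, 0.002, 2.951]
wrist_force: [0.3, 0.8, 6.1]
finger_gap: 14.6
finger_force: 30.0
```

```bash
python3 -c "
from h import *
st()"
```

```text
19.38 [ 448.3 -253.6   97.7] [-1.7997e+02  9.0000e-02  1.6905e+02] F [0.3 0.8 6.1] M [0.16 0.01 0.03] gap 14.6 gf 30.0 j [-0.59  0.33  1.73  0.    1.08 -1.97]
```

Request:
apply_moves(
  moves=[
    [[0, 0, 0], [0, 0, -0.015], 1],
    [[0, 0, 0], [0, 0, -0.03], 1],
    [[0, 0, 0], [0, 0, -0.03], 1],
    [[0, 0, 0], [0, 0, -0.03], 1],
  ],
)

```text
clock: 19.72
eef_pos: [448.3, -253.6, 97.7]
eef_rot: [-3.141, 0.002, 3.045]
wrist_force: [0.1, 1.6, 7.2]
finger_gap: 14.7
finger_force: 30.1
```

```bash
python3 -c "
from h import *
st()"
```

```text
19.72 [ 448.3 -253.6   97.7] [-1.7997e+02  9.0000e-02  1.7446e+02] F [0.1 1.6 7.2] M [ 0.29  0.01 -0.14] gap 14.7 gf 30.1 j [-0.59  0.33  1.73  0.    1.08 -2.06]
```

Request:
apply_moves(
  moves=[
    [[0, 0, 0], [0, 0, -0.02], 1],
    [[0, 0, 0], [0, 0, -0.04], 1],
    [[0, 0, 0], [0, 0, -0.04], 1],
  ],
)

```text
clock: 19.97
eef_pos: [448.3, -253.4, 97.6]
eef_rot: [-3.141, 0.001, -3.109]
wrist_force: [-0.4, 3.1, 6.8]
finger_gap: 14.5
finger_force: 30.1
```

```bash
python3 -c "
from h import *
st()"
```

```text
19.97 [ 448.3 -253.4   97.6] [-1.7998e+02  8.0000e-02 -1.7813e+02] F [-0.4  3.1  6.8] M [ 0.5   0.   -0.15] gap 14.5 gf 30.1 j [-0.59  0.33  1.73  0.    1.08 -2.19]
```

Request:
apply_moves(
  moves=[
    [[0, 0, 0], [0, 0, -0.015], 1],
    [[0, 0, 0], [0, 0, -0.03], 1],
    [[0, 0, 0], [0, 0, -0.03], 1],
  ],
)

```text
clock: 20.22
eef_pos: [448.3, -253.3, 97.6]
eef_rot: [-3.141, 0.001, -3.016]
wrist_force: [-0.1, 3.6, 7.7]
finger_gap: 14.2
finger_force: 30.1
```

```bash
python3 -c "
from h import *
st()
a=viewer.camera('side')
cv2.imwrite('pics/s6.png',a)
b=cv2.imread('pics/side0.png');
# vertical shift of platform's front edge / jar lid between s3-time and now
"
```

```text
20.22 [ 448.3 -253.3   97.6] [-1.7998e+02  7.0000e-02 -1.7278e+02] F [-0.1  3.6  7.7] M [ 0.68  0.01 -0.15] gap 14.2 gf 30.1 j [-0.59  0.33  1.73  0.    1.08 -2.28]
```

```bash
cat >> h.py <<'E'
def shift(a,b,box):
    """sub-pixel motion of the patch box=(x0,y0,x1,y1) of a in b"""
    x0,y0,x1,y1=box; f=lambda i:cv2.resize(cv2.cvtColor(i,cv2.COLOR_BGR2GRAY),None,fx=8,fy=8,interpolation=cv2.INTER_CUBIC)
    A=f(a[y0:y1,x0:x1]);m=12;B=f(b[y0-m:y1+m,x0-m:x1+m]);r=cv2.matchTemplate(B,A,cv2.TM_CCOEFF_NORMED);_,v,_,p=cv2.minMaxLoc(r)
    return p[0]/8-m,p[1]/8-m,round(v,3)
E
python3 - <<'E'
from h import *
a=cv2.resize(cv2.imread('pics/s3.png'),(250,200),interpolation=cv2.INTER_AREA); b=cv2.imread('pics/s6.png')[150:350,215:465]
for n,box in dict(lid=(94,82,118,105),jar=(94,82,118,128),edge=(100,115,142,140),column=(145,70,175,110)).items(): print(n,shift(a,b,box))
S=cam('side');print(proj(S,(516,-98,180))-proj(S,(516,-98,183)))
print(215+94,150+82)
E
```

```text
lid (-0.5, 0.5, 0.488)
jar (-8.125, -12.0, 0.268)
edge (0.75, 2.25, 0.555)
column (0.125, -0.125, 0.644)
[0.0032225  0.99648758]
309 232
```

Request:
apply_moves(
  moves=[
    [[0, 0, 0], [0, 0, -0.02], 1],
    [[0, 0, 0], [0, 0, -0.04], 1],
    [[0, 0, 0], [0, 0, -0.06], 1],
    [[0, 0, 0], [0, 0, -0.06], 1],
  ],
)

```text
clock: 20.6
eef_pos: [449.0, -253.2, 97.6]
eef_rot: [-3.141, 0.003, -2.827]
wrist_force: [6.2, 3.7, 2.7]
finger_gap: 15.2
finger_force: 31.3
```

```bash
python3 -c "
from h import *
st()
a=viewer.camera('side');cv2.imwrite('pics/s7.png',a)
im=viewer.camera('wrist');im2=cv2.imread('pics/w5.png')
a=cv2.resize(a[190:345,260:385],(500,600));b=cv2.resize(im[60:300,200:440],(300,300));c=np.zeros((600,300,3),np.uint8);c[:300]=b;c[300:]=cv2.resize(cv2.imread('pics/side0.png')[190:345,260:385],(300,300))
cv2.imwrite('pics/m7.png',np.hstack([a,c]))
"
```

```text
20.6 [ 449.  -253.2   97.6] [-179.94    0.18 -161.96] F [6.2 3.7 2.7] M [ 0.96 -1.43 -0.46] gap 15.2 gf 31.3 j [-0.59  0.33  1.73  0.    1.08 -2.47]
```

View pics/m7.png

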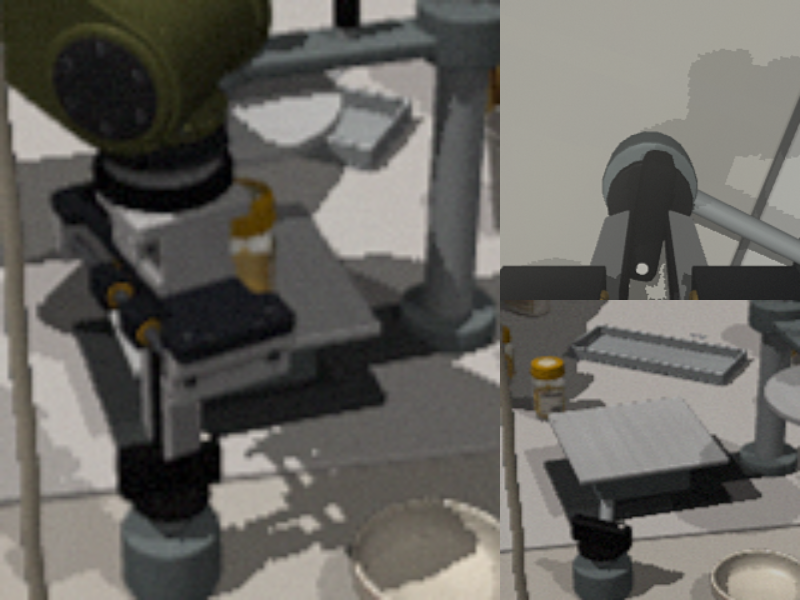

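Request:
apply_moves(
  moves=[
    [[0, 0, 0], [0, 0, 0.025], 1],
    [[0, 0, 0], [0, 0, 0.05], 1],
    [[0, 0, 0], [0, 0, 0.08], 1],
    [[0, 0, 0], [0, 0, 0.11], 1],
    [[0, 0, 0], [0, 0, 0.145], 1],
    [[0, 0, 0], [0, 0, 0.18], 1],
    [[0, 0, 0], [0, 0, 0.215], 1],
    [[0, 0, 0], [0, 0, 0.25], 1],
    [[0, 0, 0], [0, 0, 0.285], 1],
    [[0, 0, 0], [0, 0, 0.32], 1],
    [[0, 0, 0], [0, 0, 0.355], 1],
    [[0, 0, 0], [0, 0, 0.39], 1],
  ],
  squeeze=45,
)

```text
clock: 21.7
eef_pos: [448.5, -255.1, 97.7]
eef_rot: [-3.141, 0.005, 2.223]
wrist_force: [0.6, -11.9, 1.2]
finger_gap: 13.7
finger_force: 44.7
```

```bash
python3 -c "
from h import *
st()"
```

```text
21.7 [ 448.5 -255.1   97.7] [-179.97    0.26  127.36] F [  0.6 -11.9   1.2] M [-2.34 -0.1   0.32] gap 13.7 gf 44.7 j [-0.59  0.33  1.73 -0.    1.08 -1.24]
```

Request:
apply_moves(
  moves=[
    [[-0.008, -0.006, 0], [0, 0, 0], 1],
    [[-0.008, -0.006, 0], [0, 0, 0.025], 1],
    [[-0.008, -0.006, 0], [0, 0, 0.055], 1],
    [[-0.008, -0.006, 0], [0, 0, 0.09], 1],
    [[-0.008, -0.006, 0], [0, 0, 0.125], 1],
    [[-0.008, -0.006, 0], [0, 0, 0.16], 1],
    [[-0.008, -0.006, 0], [0, 0, 0.195], 1],
    [[-0.008, -0.006, 0], [0, 0, 0.23], 1],
    [[-0.008, -0.006, 0], [0, 0, 0.265], 1],
    [[-0.008, -0.006, 0], [0, 0, 0.3], 1],
    [[-0.008, -0.006, 0], [0, 0, 0.335], 1],
    [[-0.008, -0.006, 0], [0, 0, 0.37], 1],
  ],
)

```text
clock: 22.7
eef_pos: [446.1, -255.8, 97.4]
eef_rot: [-3.138, 0.002, 1.063]
wrist_force: [-19.2, 2.9, 16.7]
finger_gap: 13.9
finger_force: 44.7
```

```bash
python3 -c "
from h import *
st()"
```

```text
22.7 [ 446.1 -255.8   97.4] [-1.7978e+02  9.0000e-02  6.0880e+01] F [-19.2   2.9  16.7] M [0.51 3.81 0.29] gap 13.9 gf 44.7 j [-0.59  0.33  1.73 -0.    1.08 -0.08]
```

Request:
apply_moves(
  moves=[
    [[-0.006, -0.011, 0], [0, 0, 0], 1],
    [[-0.006, -0.011, 0], [0, 0, 0.025], 1],
    [[-0.006, -0.011, 0], [0, 0, 0.055], 1],
    [[-0.006, -0.011, 0], [0, 0, 0.09], 1],
    [[-0.006, -0.011, 0], [0, 0, 0.125], 1],
    [[-0.006, -0.011, 0], [0, 0, 0.16], 1],
    [[-0.006, -0.011, 0], [0, 0, 0.195], 1],
    [[-0.006, -0.011, 0], [0, 0, 0.23], 1],
    [[-0.006, -0.011, 0], [0, 0, 0.265], 1],
    [[-0.006, -0.011, 0], [0, 0, 0.3], 1],
    [[-0.006, -0.011, 0], [0, 0, 0.335], 1],
    [[-0.006, -0.011, 0], [0, 0, 0.37], 1],
  ],
)

```text
clock: 23.7
eef_pos: [444.3, -253.7, 97.4]
eef_rot: [-3.138, 0.002, -0.1]
wrist_force: [-5.9, 20.2, 17.4]
finger_gap: 14.4
finger_force: 44.7
```

```bash
python3 -c "
from h import *
st()
w=cam('wrist');np.savez('w8.npz',*w);cv2.imwrite('pics/w8.png',viewer.camera('wrist'));cv2.imwrite('pics/s8.png',viewer.camera('side'))"
```

```text
23.7 [ 444.3 -253.7   97.4] [-1.7977e+02  1.2000e-01 -5.7100e+00] F [-5.9 20.2 17.4] M [3.87 1.33 0.33] gap 14.4 gf 44.7 j [-0.59  0.33  1.74  0.    1.08  1.08]
```

Request:
apply_moves(
  moves=[
    [[0.006, -0.009, 0], [0, 0, 0], 1],
    [[0.006, -0.009, 0], [0, 0, 0.02], 1],
    [[0.006, -0.009, 0], [0, 0, 0.045], 1],
    [[0.006, -0.009, 0], [0, 0, 0.07], 1],
    [[0.006, -0.009, 0], [0, 0, 0.095], 1],
    [[0.006, -0.009, 0], [0, 0, 0.12], 1],
    [[0.006, -0.009, 0], [0, 0, 0.145], 1],
    [[0.006, -0.009, 0], [0, 0, 0.159], 1],
    [[0.006, -0.009, 0], [0, 0, 0.159], 1],
    [[0.006, -0.009, 0], [0, 0, 0.159], 1],
  ],
)

```text
clock: 24.63
eef_pos: [445.1, -252.3, 97.3]
eef_rot: [-3.141, 0.005, -0.594]
wrist_force: [-14.3, 13.3, 18.5]
finger_gap: 14.2
finger_force: 44.4
```

```bash
python3 -c "
from h import *
st()
im=viewer.camera('wrist');cv2.imwrite('pics/w9.png',im);a=viewer.camera('side');cv2.imwrite('pics/s9.png',a)
g=im[60:300,200:440].max(2)[::5,::3]
print('\n'.join(''.join('#' if v<60 else '+' if v<85 else '.' if v<120 else ' ' for v in r) for r in g))
"
```

```text
24.63 [ 445.1 -252.3   97.3] [-179.97    0.27  -34.05] F [-14.3  13.3  18.5] M [2.65 2.94 0.3 ] gap 14.2 gf 44.4 j [-0.59  0.33  1.74  0.    1.08  1.58]
                .                                                               
              .           ..                                                    
.........      ...............                                                  
...............................                                                 
................................                                                
................................                                                
...........    .................                                                
............    ................                                                
...........    .................                                                
............    ................                                                
.............   ................                                                
.............   ................                        
[... 2240 characters left out ...]
......######++####.......                           
                 ...      ........#######+####+.......                          
 .+#.             ...     ........#######+####+.......                          
+++++#              ...  ........+##########.##........                         
+############################+...#####   .## ##....############################ 
#############################+...## ### +##. ##++++#############################
#############################+...##   +.+.   ##++++#############################
#############################+..+##          ##++++#############################
############################++..+##          ###++++############################
```

Request:
apply_moves(
  moves=[
    [[-0.006, 0, 0], [0, 0, 0], 0.95],
    [[-0.006, 0, 0], [0, 0, 0], 0.8],
    [[-0.006, 0, 0], [0, 0, 0], 0.6],
    [[-0.006, 0, 0], [0, 0, 0], 0.4],
    [[-0.006, 0, 0], [0, 0, 0], 0.4],
    [[-0.006, 0, -0.1], [0, 0, 0], 0.4],
    [[-0.006, 0, -0.25], [0, 0, 0], 0.4],
    [[-0.006, 0, -0.4], [0, 0, 0], 0.4],
    [[-0.2, 0, -0.5], [0, 0, 0], 0.4],
    [[-0.4, 0, -0.6], [0, 0, 0], 0.4],
    [[-0.4, 0, -0.7], [0, 0, 0], 0.4],
    [[-0.4, 0, -0.7], [0, 0, 0], 0.4],
  ],
)

```text
clock: 25.73
eef_pos: [362.6, -196.8, 277.2]
eef_rot: [-3.142, -0.008, -0.596]
wrist_force: [0.9, -0.8, 1.6]
finger_gap: 56.5
finger_force: 0.0
```

```bash
python3 -c "
from h import *
st()
a=viewer.camera('side');cv2.imwrite('pics/s10.png',a)
old=cv2.resize(cv2.imread('pics/s3.png'),(250,200),interpolation=cv2.INTER_AREA);new=a[150:350,215:465]
S=cam('side')
c=np.array((514,-47))
print('plunger px',proj(S,(514,-47,334))-(215,150), 'per mm',proj(S,(514,-47,334))-proj(S,(514,-47,344)))
for n,b in dict(plunger=(90,22,112,50),rim=(68,60,130,85),post=(126,24,138,48),col=(150,35,176,60)).items():print(n,shift(old,new,b))
o=np.hstack([old[20:140,55:155],new[20:140,55:155]]);cv2.imwrite('pics/m10.png',cv2.resize(o,None,fx=4,fy=4,interpolation=2))
"
```

```text
25.73 [ 362.6 -196.8  277.2] [-180.     -0.44  -34.12] F [ 0.9 -0.8  1.6] M [-0.03  0.13 -0.06] gap 56.5 gf 0.0 j [-0.59 -0.07  1.75 -0.    1.45  1.58]
plunger px [100.8094693   27.18771821] per mm [0.02813551 3.66667075]
plunger (-0.125, -0.5, 0.96)
rim (-2.625, -3.0, 0.414)
post (0.0, 0.0, 0.998)
col (0.0, 0.0, 0.95)
```

View pics/m10.png

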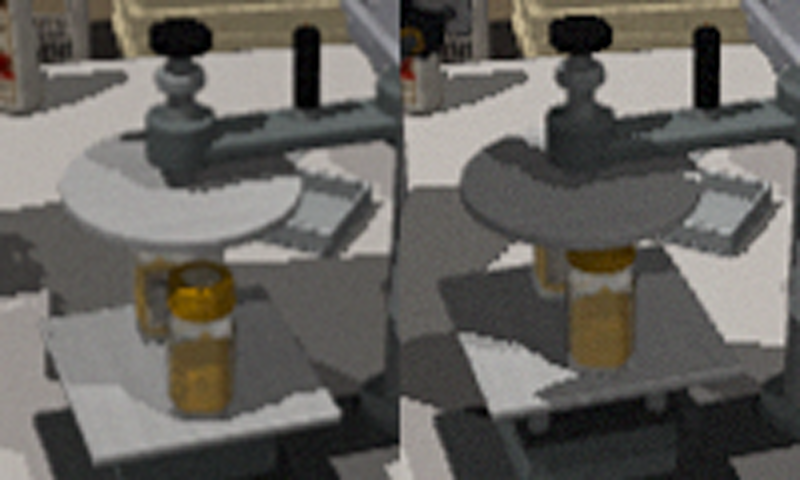

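```bash
python3 -c "
from h import *
new=viewer.camera('side')[150:350,215:465]
old=cv2.resize(cv2.imread('pics/s3.png'),(250,200),interpolation=cv2.INTER_AREA)
g=lambda i:cv2.cvtColor(i,cv2.COLOR_BGR2GRAY).astype(np.float32)
def vedge(i,x0,x1,y0,y1,th):  # mean sub-pixel row where dark begins
    p=g(i)[y0:y1,x0:x1].mean(1); print(p.round(0)); k=np.argmax(p<th); return y0+k-1+(p[k-1]-th)/(p[k-1]-p[k])
for n,i in(('old',old),('new',new)):print(n,vedge(i,96,105,19,36,60))
for b in((88,22,112,34),(92,33,108,42),(92,42,108,56)):print(shift(old,new,b))
"
```

```text
[ 94.  94. 101. 147. 137.  66.  15.  10.  12.  13.  13.  12.   8.   6.
  10.  61.  73.]
old 24.11868131160736
[101. 100. 102. 160. 122.  10.  10.  14.  14.  15.  10.  12.   8.   2.
  58.  77.  60.]
new 23.550049543380737
(0.0, -0.5, 0.968)
(-0.125, -0.875, 0.931)
(-0.125, -0.25, 0.894)
```

Request:
apply_moves(
  moves=[
    [[0, 0, -0.15], [0, 0, 0], 0.6],
    [[0, 0, -0.3], [0, 0, 0], 0.8],
    [[0, 0, -0.45], [0, 0, 0], 1],
    [[0.02, -0.12, -0.45], [0, 0, 0], 1],
    [[0.05, -0.25, -0.45], [0, 0, 0], 1],
    [[0.08, -0.39, -0.45], [0, 0, 0], 1],
    [[0.11, -0.53, -0.45], [0, 0, 0], 1],
    [[0.14, -0.67, -0.45], [0, 0, 0], 1],
    [[0.16, -0.78, -0.45], [0, 0, 0], 1],
    [[0.166, -0.83, -0.45], [0, 0, 0], 1],
    [[0.166, -0.83, -0.45], [0, 0, 0], 1],
  ],
  squeeze=10,
)

```text
clock: 26.75
eef_pos: [516.0, -47.9, 381.8]
eef_rot: [3.14, 0.003, -0.594]
wrist_force: [-0.1, -0.7, -0.1]
finger_gap: 0.2
finger_force: 0.0
```

```bash
python3 -c "
from h import *
st()"
```

```text
26.75 [516.  -47.9 381.8] [179.92   0.2  -34.02] F [-0.1 -0.7 -0.1] M [ 0.07  0.16 -0.01] gap 0.2 gf 0.0 j [-0.16  0.16  1.27  0.    1.71  2.  ]
```

Request:
apply_moves(
  moves=[
    [[-0.005, 0.005, 0.04], [0, 0, 0], 1],
    [[-0.01, 0.007, 0.08], [0, 0, 0], 1],
    [[-0.01, 0.007, 0.1], [0, 0, 0], 1],
    [[-0.01, 0.007, 0.12], [0, 0, 0], 1],
    [[-0.01, 0.007, 0.14], [0, 0, 0], 1],
    [[-0.01, 0.007, 0.14], [0, 0, 0], 1],
  ],
)

```text
clock: 27.25
eef_pos: [511.2, -49.7, 348.4]
eef_rot: [3.141, 0.001, -0.597]
wrist_force: [-0.7, 1.0, -0.2]
finger_gap: 0.5
finger_force: 0.0
```

Request:
apply_moves(
  moves=[
    [[0, 0, 0.01], [0, 0, 0], 1],
    [[0, 0, 0.02], [0, 0, 0], 1],
    [[0, 0, 0.02], [0, 0, 0], 1],
  ],
)

```text
clock: 27.5
eef_pos: [511.4, -49.3, 344.0]
eef_rot: [3.141, 0.0, -0.596]
wrist_force: [-0.2, -0.4, -0.1]
finger_gap: 0.4
finger_force: 0.0
```

Request:
apply_moves(
  moves=[
    [[0, 0, 0.01], [0, 0, 0], 1],
    [[0, 0, 0.02], [0, 0, 0], 1],
    [[0, 0, 0.02], [0, 0, 0], 1],
  ],
)

```text
clock: 27.75
eef_pos: [511.4, -49.2, 338.7]
eef_rot: [3.141, 0.001, -0.596]
wrist_force: [0.2, 0.9, -0.2]
finger_gap: 0.4
finger_force: 0.0
```

```bash
python3 -c "
from h import *
st()
w=cam('wrist')
for z in(334,340,330):print(proj(w,(511.5,-49.5,z)),proj(w,(514,-47,z)))
im=viewer.camera('wrist');cv2.imwrite('pics/w11.png',im)
g=im[170:400,230:410].max(2)[::5,::2]
print('\n'.join(''.join('#' if v<45 else '+' if v<75 else '.' if v<120 else ' ' for v in r) for r in g))
"
```

```text
27.75 [511.4 -49.2 338.7] [ 1.7998e+02  3.0000e-02 -3.4150e+01] F [ 0.2  0.9 -0.2] M [ 0.05  0.18 -0.02] gap 0.4 gf 0.0 j [-0.17  0.15  1.38 -0.    1.61  2.  ]
[318.64506849 237.69608238] [313.12316849 236.6937161 ]
[318.63483054 241.26054538] [312.95049775 240.23168481]
[318.65157508 235.43073747] [313.23290269 234.44529734]
....  .....+....................... .    .+                                               
.............++....................        ...                                            
........ ......++...............................                                          
.........      .. +...................++..........+                                       
..........          ..............++......        ...+                                    
............         .+.........+...........         ..                                   
..............         ..+....................         .                                  
 ...............          .+....................                                          
. ................           .......++++++++
[... 2713 characters left out ...]
###############......##########################################
##########################################......##########################################
++#+######################################.....+##########################################
##########################################..++++++++++++++++++++++++++++++++++++++++++++++
##########################################..++.....++.....+++++++++++++..++++...++++...++.
+++++++++++..++++...++++++++++++++++++++++++++++.+++++...++++++++++++++++++++++++++++.++++
++++++++++++++++++++++++++++++++++++++++++++++++++++++++++++++++++++++++++++++++++++++++++
##########################################################################################
```

Request:
apply_moves(
  moves=[
    [[0, 0, 0.01], [0, 0, 0], 1],
    [[0, 0, 0.02], [0, 0, 0], 1],
    [[0, 0, 0.03], [0, 0, 0], 1],
    [[0, 0, 0.03], [0, 0, 0], 1],
  ],
)

```text
clock: 28.13
eef_pos: [511.3, -49.2, 331.1]
eef_rot: [3.141, 0.001, -0.596]
wrist_force: [-0.1, -0.1, 1.6]
finger_gap: 0.0
finger_force: 0.0
```

Request:
apply_moves(
  moves=[
    [[0, 0, 0.008], [0, 0, 0], 1],
    [[0, 0, 0.016], [0, 0, 0], 1],
    [[0, 0, 0.016], [0, 0, 0], 1],
  ],
)

```text
clock: 28.38
eef_pos: [511.5, -49.3, 327.7]
eef_rot: [-3.141, -0.0, -0.596]
wrist_force: [0.4, -0.4, 3.4]
finger_gap: 0.1
finger_force: 1.8
```

Request:
apply_moves(
  moves=[
    [[0, 0, 0.008], [0, 0, 0], 1],
    [[0, 0, 0.016], [0, 0, 0], 1],
    [[0, 0, 0.016], [0, 0, 0], 1],
  ],
)

```text
clock: 28.63
eef_pos: [511.5, -49.3, 323.6]
eef_rot: [-3.141, -0.0, -0.596]
wrist_force: [0.1, -0.6, 5.2]
finger_gap: 0.9
finger_force: 2.5
```

Request:
apply_moves(
  moves=[
    [[0, 0, 0.008], [0, 0, 0], 1],
    [[0, 0, 0.016], [0, 0, 0], 1],
    [[0, 0, 0.024], [0, 0, 0], 1],
    [[0, 0, 0.024], [0, 0, 0], 1],
  ],
)

```text
clock: 28.97
eef_pos: [511.5, -49.3, 317.9]
eef_rot: [-3.141, -0.0, -0.596]
wrist_force: [-0.8, -0.3, 7.1]
finger_gap: 0.3
finger_force: 3.5
```

Request:
apply_moves(
  moves=[
    [[0, 0, 0.006], [0, 0, 0], 1],
    [[0, 0, 0.012], [0, 0, 0], 1],
    [[0, 0, 0.012], [0, 0, 0], 1],
  ],
)

```text
clock: 29.22
eef_pos: [511.6, -49.3, 315.6]
eef_rot: [-3.141, -0.001, -0.596]
wrist_force: [-1.4, 0.2, 8.0]
finger_gap: 0.3
finger_force: 4.2
```

Request:
apply_moves(
  moves=[
    [[0, 0, 0.006], [0, 0, 0], 1],
    [[0, 0, 0.012], [0, 0, 0], 1],
    [[0, 0, 0.012], [0, 0, 0], 1],
    [[0, 0, 0.012], [0, 0, 0], 1],
  ],
)

```text
clock: 29.55
eef_pos: [511.6, -49.3, 313.4]
eef_rot: [-3.141, -0.002, -0.596]
wrist_force: [-3.1, 0.3, 15.4]
finger_gap: 0.7
finger_force: 7.6
```

```bash
python3 -c "
from h import *
st()"
```

```text
29.55 [511.6 -49.3 313.4] [-1.7994e+02 -1.3000e-01 -3.4150e+01] F [-3.1  0.3 15.4] M [0.16 0.87 0.04] gap 0.7 gf 7.6 j [-0.17  0.15  1.44 -0.    1.55  2.  ]
```

Request:
apply_moves(
  moves=[
    [[0, 0, 0.006], [0, 0, 0], 1],
    [[0, 0, 0.008], [0, 0, 0], 1],
    [[0, 0, 0.008], [0, 0, 0], 1],
    [[0, 0, 0.008], [0, 0, 0], 1],
  ],
)

```text
clock: 29.88
eef_pos: [511.8, -49.3, 313.1]
eef_rot: [-3.14, -0.005, -0.596]
wrist_force: [-7.7, -0.2, 28.4]
finger_gap: 0.3
finger_force: 14.1
```

Request:
apply_moves(
  moves=[
    [[0, 0, -0.02], [0, 0, 0], 1],
    [[0, 0, -0.06], [0, 0, 0], 1],
    [[0, 0, -0.12], [0, 0, 0], 1],
    [[0, 0, -0.2], [0, 0, 0], 1],
    [[0, 0, -0.28], [0, 0, 0], 1],
    [[0, 0, -0.28], [0, 0, 0], 1],
  ],
)

```text
clock: 30.38
eef_pos: [512.0, -49.3, 383.1]
eef_rot: [-3.14, -0.004, -0.596]
wrist_force: [-0.5, 0.5, 0.6]
finger_gap: 0.2
finger_force: 0.0
```

Run:
```python
from h import *
st()
new=viewer.camera('side')[150:350,215:465];old=cv2.resize(cv2.imread('pics/s3.png'),(250,200),interpolation=cv2.INTER_AREA)
s10=cv2.imread('pics/s10.png')[150:350,215:465]
for b in((90,80,122,125),(90,40,108,56)):print(shift(s10,new,b),shift(old,new,b))
s=manip.read_state();c=(*s['eef_pos'],-34.15)
print(c);plan(c,[(400,-180,c[2],-34.15),(447,-253.5,c[2],-34.15)])
```

```text
30.38 [512.  -49.3 383.1] [-179.89   -0.24  -34.16] F [-0.5  0.5  0.6] M [0.01 0.17 0.  ] gap 0.2 gf 0.0 j [-0.17  0.15  1.29 -0.    1.7   2.  ]
(0.375, 0.75, 0.676) (-12.0, -6.25, 0.53)
(0.0, 0.25, 0.893) (0.0, 0.0, 0.995)
(np.float64(511.80304739727745), np.float64(-49.29824041074445), np.float64(380.91329623095817), -34.15)
[ 400.         -180.          380.91329623  -34.15      ] -> [-0.077  0.684  0.   ] wz -0.0 dist 172.0 turn 0.0
[ 447.         -253.5         380.91329623  -34.15      ] -> [0.244 0.821 0.   ] wz -0.0 dist 214.0 turn 0.0
```

Request:
apply_moves(
  moves=[
    [[0, 0.1, 0], [0, 0, 0], 1],
    [[0.02, 0.22, 0], [0, 0, 0], 0.8],
    [[0.06, 0.36, 0], [0, 0, 0], 0.6],
    [[0.12, 0.5, 0], [0, 0, 0], 0.4],
    [[0.18, 0.64, 0], [0, 0, 0], 0.4],
    [[0.22, 0.76, 0.1], [0, 0, 0], 0.4],
    [[0.244, 0.82, 0.24], [0, 0, 0], 0.4],
    [[0.244, 0.82, 0.4], [0, 0, 0], 0.4],
    [[0.244, 0.82, 0.54], [0, 0, 0], 0.4],
    [[0.244, 0.82, 0.68], [0, 0, 0], 0.4],
    [[0.244, 0.82, 0.8], [0, 0, 0], 0.4],
    [[0.244, 0.82, 0.8], [0, 0, 0], 0.4],
  ],
  squeeze=40,
)

```text
clock: 31.43
eef_pos: [444.1, -251.4, 173.2]
eef_rot: [3.141, 0.011, -0.596]
wrist_force: [0.3, -0.3, -1.1]
finger_gap: 56.6
finger_force: 0.0
```

Run:
```python
from h import *
st()
new=viewer.camera('side')[150:350,215:465];old=cv2.resize(cv2.imread('pics/s3.png'),(250,200),interpolation=cv2.INTER_AREA)
s10=cv2.imread('pics/s10.png')[150:350,215:465]
for b in((88,22,112,34),(88,22,112,50)):print(shift(s10,new,b),shift(old,new,b))
c=cam('wrist');im=viewer.camera('wrist')
print(proj(c,(447,-253.5,105)))
g=im[120:260,220:420].max(2)[::4,::2]
print('\n'.join(''.join('#' if v<60 else '+' if v<85 else '.' if v<120 else ' ' for v in r) for r in g))
s=manip.read_state();plan((*s['eef_pos'],-34.15),[(447,-253.5,98,-34.15)])
```

```text
31.43 [ 444.1 -251.4  173.2] [179.99   0.61 -34.17] F [ 0.3 -0.3 -1.1] M [ 0.05  0.15 -0.04] gap 56.6 gf 0.0 j [-0.59  0.24  1.66 -0.    1.25  1.58]
(-0.25, 0.75, 0.524) (-0.375, 0.125, 0.499)
(-0.375, 0.5, 0.502) (-0.5, 0.0, 0.485)
[318.73998586 205.76252856]
........     ...........                                                                            
                 ............                                                                       
                  .............                                                                     
                      ...........                                                                   
                      ............                                                                  
                       ...............                                                              
                       ........................                                                     
                        ..........................                                                  
                        .......
[... 2079 characters left out ...]
          
 .++++#.     ..........+##..                      #+++++                  #++.........              
++++++++#   ..........+###...                                             #+++.........             
+++++++++++..........+#### ....                                           #++++.........+           
++++++++++..........+#####   ...                                         .#++#++..........          
++++++++............######    ....                                       .##++##+..........         
+++++++............#######      ...                                      .##+##+#+..........        
[ 447.   -253.5    98.    -34.15] -> [0.003 0.001 0.326] wz -0.0 dist 82.0 turn 0.0
```

Request:
apply_moves(
  moves=[
    [[0.003, 0, 0.1], [0, 0, -0.025], 0.4],
    [[0.003, 0, 0.2], [0, 0, -0.05], 0.4],
    [[0.003, 0, 0.28], [0, 0, -0.05], 0.4],
    [[0.003, 0, 0.325], [0, 0, -0.05], 0.5],
    [[0.003, 0, 0.325], [0, 0, -0.05], 0.7],
    [[0.003, 0, 0.325], [0, 0, -0.05], 0.9],
    [[0.003, 0, 0.325], [0, 0, -0.05], 1],
    [[0.003, 0, 0.325], [0, 0, -0.05], 1],
    [[0.003, 0, 0.325], [0, 0, -0.05], 1],
    [[0.003, 0, 0.325], [0, 0, -0.05], 1],
  ],
)

```text
clock: 32.37
eef_pos: [447.8, -253.8, 99.4]
eef_rot: [3.141, -0.001, -0.439]
wrist_force: [0.2, 0.9, 9.5]
finger_gap: 13.4
finger_force: 5.1
```

Run:
```python
from h import *
st()
```

```text
32.37 [ 447.8 -253.8   99.4] [ 1.7999e+02 -8.0000e-02 -2.5160e+01] F [0.2 0.9 9.5] M [ 0.13  0.25 -0.01] gap 13.4 gf 5.1 j [-0.59  0.33  1.73  0.    1.08  1.42]
```

Request:
apply_moves(
  moves=[
    [[0, 0, 0], [0, 0, 0], 1],
    [[0, 0, 0], [0, 0, -0.02], 1],
    [[0, 0, 0], [0, 0, -0.05], 1],
    [[0, 0, 0], [0, 0, -0.085], 1],
    [[0, 0, 0], [0, 0, -0.12], 1],
    [[0, 0, 0], [0, 0, -0.155], 1],
    [[0, 0, 0], [0, 0, -0.19], 1],
    [[0, 0, 0], [0, 0, -0.225], 1],
    [[0, 0, 0], [0, 0, -0.26], 1],
    [[0, 0, 0], [0, 0, -0.295], 1],
    [[0, 0, 0], [0, 0, -0.33], 1],
    [[0, 0, 0], [0, 0, -0.36], 1],
  ],
)

```text
clock: 33.37
eef_pos: [448.0, -253.9, 99.5]
eef_rot: [3.14, -0.001, 0.698]
wrist_force: [0.5, 0.0, 6.0]
finger_gap: 0.1
finger_force: 3.0
```

Run:
```python
from h import *
st()
```

```text
33.37 [ 448.  -253.9   99.5] [ 1.7989e+02 -3.0000e-02  3.9960e+01] F [0.5 0.  6. ] M [-0.06  0.12 -0.05] gap 0.1 gf 3.0 j [-0.59  0.33  1.73  0.    1.08  0.29]
```

Request:
apply_moves(
  moves=[
    [[0, 0, -0.1], [0, 0, 0], 1],
    [[0, 0, -0.2], [0, 0, 0.03], 0.7],
    [[0, 0, -0.32], [0, 0, 0.06], 0.4],
    [[0, 0, -0.32], [0, 0, 0.09], 0.4],
    [[0, 0, -0.32], [0, 0, 0.12], 0.4],
    [[0, 0, -0.32], [0, 0, 0.15], 0.4],
    [[0, 0, -0.32], [0, 0, 0.18], 0.4],
    [[0, 0, -0.32], [0, 0, 0.21], 0.4],
    [[0, 0, -0.32], [0, 0, 0.24], 0.4],
    [[0, 0, -0.32], [0, 0, 0.27], 0.4],
    [[0, 0, -0.32], [0, 0, 0.3], 0.4],
    [[0, 0, -0.32], [0, 0, 0.33], 0.4],
  ],
)

```text
clock: 34.37
eef_pos: [447.5, -253.6, 178.8]
eef_rot: [3.142, -0.0, -0.35]
wrist_force: [0.2, -0.8, 0.2]
finger_gap: 56.0
finger_force: 0.0
```

Run:
```python
from h import *
st();print(manip.tip_reach)
c=cam('wrist');im=viewer.camera('wrist');cv2.imwrite('pics/w12.png',im);np.savez('w12.npz',*c)
print(proj(c,(447,-253.5,100)))
g=im[120:260,220:420].max(2)[::4,::2]
print('\n'.join(''.join('#' if v<60 else '+' if v<85 else '.' if v<120 else ' ' for v in r) for r in g))
```

```text
34.37 [ 447.5 -253.6  178.8] [ 1.800e+02 -2.000e-02 -2.003e+01] F [ 0.2 -0.8  0.2] M [0.03 0.12 0.02] gap 56.0 gf 0.0 j [-0.59  0.24  1.65  0.    1.26  1.33]
17.0
[318.28229687 206.97087042]
                            .........                                                               
                             .........                                                              
                             ...........                                                            
.                            ...........                                                            
..                          ..............                                                          
...                         .................                                                       
...                         .....................                                                   
 ...                       .........................                                                
  ...                      ...........................                                              

[... 1917 characters left out ...]
 
++.++            .......+#                   ++#    ++                    #+.......                 
.++.         ..........+##                   .+++  ++#                    #++.........              
            ..........+###                     .++++                      #+++.........             
           ..........+####                                                #++++.........+           
          ...........###+#                                               .+#++++.........+          
        ...........+######.                                              .++#++#+..........         
       ...........+#####+#..                                             .#++##+#+..........
```

Request:
apply_moves(
  moves=[
    [[0, 0, 0.1], [0, 0, 0], 0.4],
    [[0, 0, 0.2], [0, 0, 0], 0.4],
    [[0, 0, 0.3], [0, 0, 0], 0.4],
    [[0, 0, 0.35], [0, 0, 0], 0.5],
    [[0, 0, 0.372], [0, 0, 0], 0.6],
    [[0, 0, 0.372], [0, 0, 0], 0.7],
    [[0, 0, 0.372], [0, 0, 0], 1],
    [[0, 0, 0.372], [0, 0, 0], 1],
    [[0, 0, 0.372], [0, 0, 0], 1],
    [[0, 0, 0.372], [0, 0, 0], 1],
    [[0, 0, 0.372], [0, 0, 0], 1],
    [[0, 0, 0.372], [0, 0, 0], 1],
  ],
)

```text
clock: 35.42
eef_pos: [447.9, -253.8, 86.4]
eef_rot: [3.141, -0.001, -0.345]
wrist_force: [-0.8, 0.7, 6.3]
finger_gap: 15.6
finger_force: 40.0
```

Run:
```python
from h import *
st()
```

```text
35.42 [ 447.9 -253.8   86.4] [ 1.7998e+02 -8.0000e-02 -1.9760e+01] F [-0.8  0.7  6.3] M [ 0.16  0.25 -0.04] gap 15.6 gf 40.0 j [-0.59  0.35  1.74  0.    1.05  1.33]
```

Request:
apply_moves(
  moves=[
    [[0, 0, 0], [0, 0, 0.02], 1],
    [[0, 0, 0], [0, 0, 0.045], 1],
    [[0, 0, 0], [0, 0, 0.067], 1],
    [[0, 0, 0], [0, 0, 0.067], 1],
    [[0, 0, 0], [0, 0, 0.067], 0.8],
    [[0, 0, 0], [0, 0, 0.067], 0.6],
    [[0, 0, 0], [0, 0, 0.067], 0.4],
    [[0, 0, 0], [0, 0, 0.067], 0.4],
    [[0, 0, -0.2], [0, 0, 0.067], 0.4],
    [[0, 0, -0.36], [0, 0, 0.067], 0.4],
    [[0, 0, -0.52], [0, 0, 0.067], 0.4],
    [[0, 0, -0.68], [0, 0, 0.067], 0.4],
  ],
)

```text
clock: 36.42
eef_pos: [447.0, -253.3, 254.1]
eef_rot: [3.142, 0.0, -0.555]
wrist_force: [-0.2, -0.6, 0.3]
finger_gap: 55.8
finger_force: 0.0
```

Run:
```python
from h import *
st()
im=viewer.camera('wrist')
g=im[100:260,220:420].max(2)[::4,::2]
print('\n'.join(''.join('#' if v<60 else '+' if v<85 else '.' if v<120 else ' ' for v in r) for r in g))
s=manip.read_state();plan((*s['eef_pos'],np.degrees(s['eef_rot'][2])),[(362.6,-196.8,277,-34.1),(512,-49.3,383,-32)])
plan((362.6,-196.8,277,-34.1),[(512,-49.3,365,-34.1)])
```

```text
36.42 [ 447.  -253.3  254.1] [ 1.800e+02  2.000e-02 -3.181e+01] F [-0.2 -0.6  0.3] M [0.03 0.1  0.01] gap 55.8 gf 0.0 j [-0.59  0.18  1.54 -0.    1.42  1.54]
          .....                                                                                     
            ...                                                                                     
                                                                                                    
                                                                                                    
                                                                                                    
                                                                                                    
                             ......                                                                 
                             .........                                                              
.                            ..........                                                             
...                          ....
[... 2676 characters left out ...]
....             
      ...  ..........+####           ..                                  .+++++..........           
       .. +.........+###+#            ...                                .#++++..........+          
        ............######              ..                               .++#++#+..........         
       ............#####+#               ...                             .#++#+++...........        
[ 362.6 -196.8  277.   -34.1] -> [-0.415 -0.014 -0.057] wz 0.013 dist 105.0 turn -2.2967229263860496
[512.  -49.3 383.  -32. ] -> [-0.218 -0.83  -0.481] wz 0.001 dist 246.0 turn -0.19672292638604816
[512.  -49.3 365.  -34.1] -> [ 0.164 -0.824 -0.352] wz -0.0 dist 228.0 turn 0.0
```

Request:
apply_moves(
  moves=[
    [[-0.03, 0, -0.16], [0, 0, 0], 0.6],
    [[-0.06, -0.02, -0.32], [0, 0, 0], 0.8],
    [[-0.09, -0.1, -0.46], [0, 0, 0], 1],
    [[-0.12, -0.24, -0.48], [0, 0, 0], 1],
    [[-0.15, -0.38, -0.48], [0, 0, 0], 1],
    [[-0.18, -0.52, -0.48], [0, 0, 0], 1],
    [[-0.2, -0.66, -0.48], [0, 0, 0], 1],
    [[-0.215, -0.77, -0.48], [0, 0, 0], 1],
    [[-0.218, -0.83, -0.48], [0, 0, 0], 1],
    [[-0.218, -0.83, -0.48], [0, 0, 0], 1],
    [[-0.218, -0.83, -0.36], [0, 0, 0], 1],
    [[-0.218, -0.83, -0.29], [0, 0, 0], 1],
  ],
  squeeze=10,
)

```text
clock: 37.47
eef_pos: [510.4, -48.8, 322.9]
eef_rot: [3.142, 0.0, -0.555]
wrist_force: [3.8, 1.3, 4.3]
finger_gap: 0.5
finger_force: 2.8
```

Request:
apply_moves(
  moves=[
    [[0, 0, 0], [0, 0, 0], 1],
    [[0, 0, 0], [0, 0, 0], 1],
  ],
)

```text
clock: 37.63
eef_pos: [510.2, -48.9, 325.2]
eef_rot: [3.142, 0.001, -0.556]
wrist_force: [-2.8, 1.2, 4.2]
finger_gap: 0.9
finger_force: 2.1
```

Run:
```python
from h import *
st()
```

```text
37.63 [510.2 -48.9 325.2] [ 1.800e+02  3.000e-02 -3.184e+01] F [-2.8  1.2  4.2] M [ 0.35  0.74 -0.02] gap 0.9 gf 2.1 j [-0.17  0.15  1.41  0.    1.58  1.96]
```

Request:
apply_moves(
  moves=[
    [[0, 0, 0.01], [0, 0, 0], 1],
    [[0, 0, 0.02], [0, 0, 0], 1],
    [[0, 0, 0.03], [0, 0, 0], 1],
    [[0, 0, 0.038], [0, 0, 0], 1],
    [[0, 0, 0.044], [0, 0, 0], 1],
    [[0, 0, 0.05], [0, 0, 0], 1],
    [[0, 0, 0.05], [0, 0, 0], 1],
    [[0, 0, 0.05], [0, 0, 0], 1],
  ],
)

```text
clock: 38.3
eef_pos: [510.5, -49.0, 314.8]
eef_rot: [-3.141, -0.002, -0.556]
wrist_force: [-5.1, 1.0, 9.9]
finger_gap: 0.3
finger_force: 4.9
```

Request:
apply_moves(
  moves=[
    [[0, 0, 0.006], [0, 0, 0], 1],
    [[0, 0, 0.01], [0, 0, 0], 1],
    [[0, 0, 0.01], [0, 0, 0], 1],
    [[0, 0, 0.01], [0, 0, 0], 1],
  ],
)

```text
clock: 38.63
eef_pos: [510.6, -49.0, 313.3]
eef_rot: [-3.14, -0.004, -0.556]
wrist_force: [-7.1, 0.5, 17.5]
finger_gap: 0.7
finger_force: 8.7
```

Request:
apply_moves(
  moves=[
    [[0, 0, 0.006], [0, 0, 0], 1],
    [[0, 0, 0.008], [0, 0, 0], 1],
    [[0, 0, 0.008], [0, 0, 0], 1],
    [[0, 0, 0.008], [0, 0, 0], 1],
  ],
)

```text
clock: 38.97
eef_pos: [510.7, -49.1, 313.1]
eef_rot: [-3.139, -0.006, -0.556]
wrist_force: [-11.9, 1.5, 30.0]
finger_gap: 0.8
finger_force: 15.2
```

Run:
```python
from h import *
st()
```

```text
38.97 [510.7 -49.1 313.1] [-179.88   -0.35  -31.84] F [-11.9   1.5  30. ] M [0.43 2.4  0.04] gap 0.8 gf 15.2 j [-0.17  0.15  1.44 -0.    1.54  1.96]
```

Request:
apply_moves(
  moves=[
    [[0, 0, -0.02], [0, 0, 0], 1],
    [[0, 0, -0.06], [0, 0, 0], 1],
    [[0, 0, -0.12], [0, 0, 0], 1],
    [[0, 0, -0.2], [0, 0, 0], 1],
    [[0, 0, -0.28], [0, 0, 0], 1],
    [[0, 0, -0.28], [0, 0, 0], 1],
  ],
)

```text
clock: 39.47
eef_pos: [511.0, -49.1, 382.7]
eef_rot: [-3.139, -0.006, -0.556]
wrist_force: [-0.2, -0.2, 1.0]
finger_gap: 0.6
finger_force: 0.0
```

Request:
apply_moves(
  moves=[
    [[0, 0.1, 0], [0, 0, 0], 1],
    [[0.02, 0.22, 0], [0, 0, 0], 0.8],
    [[0.06, 0.36, 0], [0, 0, 0], 0.6],
    [[0.12, 0.5, 0], [0, 0, 0], 0.4],
    [[0.16, 0.64, 0], [0, 0, 0], 0.4],
    [[0.2, 0.76, 0.1], [0, 0, 0], 0.4],
    [[0.218, 0.83, 0.24], [0, 0, 0], 0.4],
    [[0.218, 0.83, 0.4], [0, 0, 0], 0.4],
    [[0.218, 0.83, 0.54], [0, 0, 0], 0.4],
    [[0.218, 0.83, 0.68], [0, 0, 0], 0.4],
    [[0.218, 0.83, 0.8], [0, 0, 0], 0.4],
    [[0.218, 0.83, 0.8], [0, 0, 0], 0.4],
  ],
  squeeze=40,
)

```text
clock: 40.47
eef_pos: [445.2, -252.7, 172.7]
eef_rot: [-3.142, 0.008, -0.556]
wrist_force: [0.1, 1.0, -1.0]
finger_gap: 56.4
finger_force: 0.0
```

Run:
```python
from h import *
im=viewer.camera('wrist')
st()
g=im[120:260,260:400].max(2)[::4,::2]
print('\n'.join(''.join('#' if v<60 else '+' if v<85 else '.' if v<120 else ' ' for v in r) for r in g))
s=manip.read_state();plan((*s['eef_pos'],-31.8),[(447.3,-253.7,86,-31.8)])
```

```text
40.52 [ 446.4 -253.3  176.3] [180.     0.25 -31.84] F [1.  0.7 0.9] M [ 0.07  0.18 -0.02] gap 56.5 gf 0.0 j [-0.59  0.24  1.65 -0.    1.26  1.54]
.......                                                               
...........                                                           
  ...........                                                         
  ...........                                                         
   ............ .                                                     
    ................                                                  
    ........................                                          
    ..........................                                        
    .............................                                     
   .......................++++++++.                                   
    ..................++++++...+++++++                                
    ................+++..+###+..     .++                              
     .............++..+######+#...     .+                             
        .........+....+#+###+##
[... 913 characters left out ...]
      #++++++++#                                 
....                       ++++..+++#                                 
....+#                     .#+    .++                 #+.......       
...+##                      +++++++++                 #++.........    
..+###..                                              #+++.........   
.+####...                                             ####+.........+ 
+##### ....                                          .++++#+..........
######   ...                                         .#++###+.........
######    ...                                        .#+#####+........
[ 447.3 -253.7   86.   -31.8] -> [ 0.004 -0.001  0.361] wz -0.0 dist 90.0 turn 0.0
```

Request:
apply_moves(
  moves=[
    [[0.004, 0, 0.1], [0, 0, -0.03], 0.4],
    [[0.004, 0, 0.2], [0, 0, -0.055], 0.4],
    [[0.004, 0, 0.3], [0, 0, -0.055], 0.4],
    [[0.004, 0, 0.35], [0, 0, -0.055], 0.5],
    [[0.004, 0, 0.37], [0, 0, -0.055], 0.6],
    [[0.004, 0, 0.37], [0, 0, -0.055], 0.7],
    [[0.004, 0, 0.37], [0, 0, -0.055], 1],
    [[0.004, 0, 0.37], [0, 0, -0.055], 1],
    [[0.004, 0, 0.37], [0, 0, -0.055], 1],
    [[0.004, 0, 0.37], [0, 0, -0.055], 1],
    [[0.004, 0, 0.37], [0, 0, -0.055], 1],
    [[0.004, 0, 0.37], [0, 0, -0.055], 1],
  ],
)

```text
clock: 41.52
eef_pos: [448.9, -254.2, 86.3]
eef_rot: [3.141, -0.002, -0.382]
wrist_force: [0.3, 2.1, 7.1]
finger_gap: 15.9
finger_force: 40.0
```

Request:
apply_moves(
  moves=[
    [[0, 0, 0], [0, 0, 0], 1],
    [[0, 0, 0], [0, 0, -0.02], 1],
    [[0, 0, 0], [0, 0, -0.05], 1],
    [[0, 0, 0], [0, 0, -0.085], 1],
    [[0, 0, 0], [0, 0, -0.12], 1],
    [[0, 0, 0], [0, 0, -0.155], 1],
    [[0, 0, 0], [0, 0, -0.19], 1],
    [[0, 0, 0], [0, 0, -0.225], 1],
    [[0, 0, 0], [0, 0, -0.26], 1],
    [[0, 0, 0], [0, 0, -0.295], 1],
    [[0, 0, 0], [0, 0, -0.33], 1],
    [[0, 0, 0], [0, 0, -0.36], 1],
  ],
)

```text
clock: 42.52
eef_pos: [448.5, -252.2, 86.2]
eef_rot: [-3.139, -0.002, 0.754]
wrist_force: [-4.4, 18.5, 16.8]
finger_gap: 15.8
finger_force: 40.0
```

Run:
```python
from h import *
st()
```

```text
42.52 [ 448.5 -252.2   86.2] [-1.7986e+02 -1.3000e-01  4.3200e+01] F [-4.4 18.5 16.8] M [ 3.57  1.03 -0.2 ] gap 15.8 gf 40.0 j [-0.59  0.35  1.74  0.    1.06  0.23]
```

Request:
apply_moves(
  moves=[
    [[0.005, -0.006, 0], [0, 0, 0], 1],
    [[0.005, -0.006, 0], [0, 0, -0.025], 1],
    [[0.005, -0.006, 0], [0, 0, -0.055], 1],
    [[0.005, -0.006, 0], [0, 0, -0.09], 1],
    [[0.005, -0.006, 0], [0, 0, -0.125], 1],
    [[0.005, -0.006, 0], [0, 0, -0.16], 1],
    [[0.005, -0.006, 0], [0, 0, -0.195], 1],
    [[0.005, -0.006, 0], [0, 0, -0.23], 1],
    [[0.005, -0.006, 0], [0, 0, -0.265], 1],
    [[0.005, -0.006, 0], [0, 0, -0.3], 1],
    [[0.005, -0.006, 0], [0, 0, -0.335], 1],
    [[0.005, -0.006, 0], [0, 0, -0.37], 1],
  ],
)

```text
clock: 43.52
eef_pos: [446.5, -251.5, 86.2]
eef_rot: [-3.138, -0.003, 1.916]
wrist_force: [-19.7, 7.3, 21.1]
finger_gap: 15.6
finger_force: 40.0
```

Run:
```python
from h import *
st()
```

```text
43.52 [ 446.5 -251.5   86.2] [-1.7981e+02 -1.7000e-01  1.0979e+02] F [-19.7   7.3  21.1] M [ 1.49  4.07 -0.21] gap 15.6 gf 40.0 j [-0.58  0.35  1.74 -0.    1.06 -0.93]
```

Request:
apply_moves(
  moves=[
    [[0.006, -0.007, 0], [0, 0, 0], 1],
    [[0.006, -0.007, 0], [0, 0, -0.025], 1],
    [[0.006, -0.007, 0], [0, 0, -0.055], 1],
    [[0.006, -0.007, 0], [0, 0, -0.09], 1],
    [[0.006, -0.007, 0], [0, 0, -0.125], 1],
    [[0.006, -0.007, 0], [0, 0, -0.16], 1],
    [[0.006, -0.007, 0], [0, 0, -0.195], 1],
    [[0.006, -0.007, 0], [0, 0, -0.23], 1],
    [[0.006, -0.007, 0], [0, 0, -0.265], 1],
    [[0.006, -0.007, 0], [0, 0, -0.3], 1],
    [[0.006, -0.007, 0], [0, 0, -0.335], 1],
    [[0.006, -0.007, 0], [0, 0, -0.37], 1],
  ],
)

```text
clock: 44.52
eef_pos: [445.0, -253.0, 86.3]
eef_rot: [-3.139, -0.002, 3.078]
wrist_force: [-14.7, -11.0, 9.8]
finger_gap: 15.5
finger_force: 40.0
```

Run:
```python
from h import *
st()
```

```text
44.52 [ 445.  -253.    86.3] [-1.7982e+02 -9.0000e-02  1.7638e+02] F [-14.7 -11.    9.8] M [-2.18  2.87 -0.28] gap 15.5 gf 40.0 j [-0.59  0.34  1.75 -0.    1.05 -2.09]
```

Request:
apply_moves(
  moves=[
    [[0.006, -0.005, 0], [0, 0, 0], 1],
    [[0.006, -0.005, 0], [0, 0, -0.02], 1],
    [[0.006, -0.005, 0], [0, 0, -0.04], 1],
    [[0.006, -0.005, 0], [0, 0, -0.06], 1],
    [[0.006, -0.005, 0], [0, 0, -0.08], 1],
    [[0.006, -0.005, 0], [0, 0, -0.08], 1],
    [[0.006, -0.005, 0], [0, 0, -0.08], 1],
  ],
)

```text
clock: 45.1
eef_pos: [444.8, -253.5, 86.3]
eef_rot: [-3.139, 0.001, -2.96]
wrist_force: [-2.3, -3.9, 5.0]
finger_gap: 15.6
finger_force: 41.3
```

Run:
```python
from h import *
st()
```

```text
45.1 [ 444.8 -253.5   86.3] [-1.7987e+02  6.0000e-02 -1.6957e+02] F [-2.3 -3.9  5. ] M [-0.87  0.58 -0.87] gap 15.6 gf 41.3 j [-0.59  0.34  1.75 -0.    1.05 -2.34]
```

Request:
apply_moves(
  moves=[
    [[0, 0, 0], [0, 0, 0.01], 0.9],
    [[0, 0, 0], [0, 0, 0.01], 0.7],
    [[0, 0, 0], [0, 0, 0.01], 0.5],
    [[0, 0, 0], [0, 0, 0.01], 0.4],
    [[0, 0, 0], [0, 0, 0.01], 0.4],
    [[0, 0, -0.12], [0, 0, 0.01], 0.4],
    [[0, 0, -0.26], [0, 0, 0.03], 0.4],
    [[0, 0, -0.4], [0, 0, 0.06], 0.4],
    [[0, 0, -0.54], [0, 0, 0.09], 0.4],
    [[0, 0, -0.7], [0, 0, 0.12], 0.4],
    [[0, 0, -0.86], [0, 0, 0.155], 0.4],
    [[0, 0, -1], [0, 0, 0.19], 0.4],
  ],
)

```text
clock: 46.1
eef_pos: [444.3, -252.1, 338.0]
eef_rot: [-3.141, 0.001, 2.723]
wrist_force: [0.3, 0.3, 0.1]
finger_gap: 56.5
finger_force: 0.0
```

Request:
apply_moves(
  moves=[
    [[0, 0, -0.12], [0, 0, 0.035], 0.4],
    [[0, 0, -0.24], [0, 0, 0.07], 0.4],
    [[0, 0, -0.24], [0, 0, 0.105], 0.4],
    [[0, 0, -0.24], [0, 0, 0.14], 0.4],
    [[0, 0, -0.24], [0, 0, 0.175], 0.4],
    [[0, 0, -0.24], [0, 0, 0.21], 0.4],
    [[0, 0, -0.24], [0, 0, 0.245], 0.4],
    [[0, 0, -0.24], [0, 0, 0.28], 0.4],
    [[0, 0, -0.24], [0, 0, 0.315], 0.4],
    [[0, 0, -0.24], [0, 0, 0.35], 0.4],
    [[0, 0, -0.24], [0, 0, 0.385], 0.4],
    [[0, 0, -0.24], [0, 0, 0.42], 0.4],
  ],
)

```text
clock: 47.1
eef_pos: [444.5, -252.3, 395.1]
eef_rot: [-3.141, -0.0, 1.403]
wrist_force: [-0.3, -0.4, 0.3]
finger_gap: 56.5
finger_force: 0.0
```

Run:
```python
from h import *
st()
s=manip.read_state();y=np.degrees(s['eef_rot'][2]);plan((*s['eef_pos'],y),[(597.5,-36,s['eef_pos'][2],7.9)])
```

```text
47.1 [ 444.5 -252.3  395.1] [-1.7999e+02 -1.0000e-02  8.0410e+01] F [-0.3 -0.4  0.3] M [-0.1   0.05 -0.01] gap 56.5 gf 0.0 j [-0.59  0.15  1.26  0.    1.73 -0.42]
[597.5        -36.         395.09317733   7.9       ] -> [0.955 0.459 0.   ] wz 0.403 dist 265.0 turn -72.50636659019929
```

Request:
apply_moves(
  moves=[
    [[0.08, 0.04, -0.02], [0, 0, 0.035], 0.4],
    [[0.17, 0.08, -0.03], [0, 0, 0.07], 0.4],
    [[0.27, 0.13, -0.03], [0, 0, 0.105], 0.4],
    [[0.37, 0.18, -0.03], [0, 0, 0.14], 0.4],
    [[0.47, 0.23, -0.03], [0, 0, 0.175], 0.4],
    [[0.57, 0.28, -0.03], [0, 0, 0.21], 0.4],
    [[0.67, 0.33, -0.03], [0, 0, 0.245], 0.4],
    [[0.77, 0.38, -0.03], [0, 0, 0.28], 0.4],
    [[0.86, 0.42, -0.03], [0, 0, 0.315], 0.4],
    [[0.93, 0.45, -0.03], [0, 0, 0.35], 0.4],
    [[0.955, 0.459, -0.03], [0, 0, 0.38], 0.4],
    [[0.955, 0.459, -0.03], [0, 0, 0.403], 0.4],
  ],
  squeeze=15,
)

```text
clock: 48.1
eef_pos: [597.0, -33.7, 401.9]
eef_rot: [-3.141, 0.001, 0.14]
wrist_force: [0.3, -0.7, 0.5]
finger_gap: 56.3
finger_force: 0.0
```

Run:
```python
from h import *
st()
c=cam('wrist')
im=viewer.camera('wrist');cv2.imwrite('pics/w14.png',im)
print(proj(c,(597.5,-36,318)))
g=im[120:300,220:420].max(2)[::5,::2]
print('\n'.join(''.join('#' if v<50 else '+' if v<80 else '.' if v<120 else ' ' for v in r) for r in g))
s=manip.read_state();y=np.degrees(s['eef_rot'][2]);plan((*s['eef_pos'],y),[(597.5,-36,303,7.9)])
```

```text
48.1 [597.  -33.7 401.9] [-1.7997e+02  7.0000e-02  8.0000e+00] F [ 0.3 -0.7  0.5] M [-0.03  0.14  0.02] gap 56.3 gf 0.0 j [-0.12  0.37  0.97  0.    1.8   1.31]
[320.35814354 204.19821391]
                                  .................      ....                             ..        
                              .......................    ..                              ..         
                          .........................   ..                                 ..         
               ......  .........................              .                         ..          
          ...........................    ..  ..           .                             ..          
  .  .............................       ..                                            ..           
..............................           ..  ...                       .               ..           
.....................  ..... .++++++++++++........          .++++++++++               ..            
 ...................    ...  .+++++++++++..........         .++++++++++               ..            
   
[... 2116 characters left out ...]
+
   ............+++++++++               .   ++.........                      ++++++++............+  .
 .............+++++++++                .  .+........ ...                     +++++++++............  
.............+++++++++                    ..+++++++++++..                     +++++++++............+
............+++++++++                    #++++++++++++++++                     +++++++++............
...........+++++++++                   ++++++++++.++...++++#                   ++++++++#+.......+..+
..........+++++++++.                  .++++++++++++.......++.            .      +++++++++++....+..++
[597.5 -36.  303.    7.9] -> [0.002 0.007 0.396] wz -0.001 dist 99.0 turn 0.1761354405651998
```

Request:
apply_moves(
  moves=[
    [[0.002, 0.007, 0.08], [0, 0, 0], 0.4],
    [[0.002, 0.007, 0.18], [0, 0, 0], 0.4],
    [[0.002, 0.007, 0.28], [0, 0, 0], 0.4],
    [[0.002, 0.007, 0.36], [0, 0, 0], 0.5],
    [[0.002, 0.007, 0.395], [0, 0, 0], 0.6],
    [[0.002, 0.007, 0.395], [0, 0, 0], 0.7],
    [[0.002, 0.007, 0.395], [0, 0, 0], 1],
    [[0.002, 0.007, 0.395], [0, 0, 0], 1],
    [[0.002, 0.007, 0.395], [0, 0, 0], 1],
    [[0.002, 0.007, 0.395], [0, 0, 0], 1],
    [[0.002, 0.007, 0.395], [0, 0, 0], 1],
    [[0.002, 0.007, 0.395], [0, 0, 0], 1],
  ],
)

```text
clock: 49.15
eef_pos: [597.4, -37.1, 305.3]
eef_rot: [3.141, -0.002, 0.142]
wrist_force: [0.1, 0.7, 6.5]
finger_gap: 17.6
finger_force: 15.0
```

Run:
```python
from h import *
st()
```

```text
49.15 [597.4 -37.1 305.3] [ 1.7997e+02 -1.3000e-01  8.1600e+00] F [0.1 0.7 6.5] M [0.08 0.19 0.06] gap 17.6 gf 15.0 j [-0.12  0.36  1.2   0.    1.58  1.31]
```

Request:
apply_moves(
  moves=[
    [[0.001, 0.03, 0], [0, 0, -0.028], 1],
    [[0.005, 0.059, 0], [0, 0, -0.056], 1],
    [[0.012, 0.088, 0], [0, 0, -0.083], 1],
    [[0.02, 0.116, 0], [0, 0, -0.111], 1],
    [[0.032, 0.144, 0], [0, 0, -0.139], 1],
    [[0.045, 0.17, 0], [0, 0, -0.167], 1],
    [[0.061, 0.195, 0], [0, 0, -0.194], 1],
    [[0.08, 0.219, 0], [0, 0, -0.222], 1],
    [[0.1, 0.24, 0], [0, 0, -0.25], 1],
  ],
)

```text
clock: 49.9
eef_pos: [630.7, -92.7, 305.3]
eef_rot: [3.141, -0.001, 0.933]
wrist_force: [-1.1, 6.1, 6.8]
finger_gap: 17.3
finger_force: 15.0
```

Request:
apply_moves(
  moves=[
    [[0.001, 0.03, 0], [0, 0, -0.028], 1],
    [[0.005, 0.059, 0], [0, 0, -0.056], 1],
    [[0.012, 0.088, 0], [0, 0, -0.083], 1],
    [[0.02, 0.116, 0], [0, 0, -0.111], 1],
    [[0.032, 0.144, 0], [0, 0, -0.139], 1],
    [[0.045, 0.17, 0], [0, 0, -0.167], 1],
    [[0.061, 0.195, 0], [0, 0, -0.194], 1],
    [[0.08, 0.219, 0], [0, 0, -0.222], 1],
    [[0.1, 0.24, 0], [0, 0, -0.25], 1],
    [[0.1, 0.24, 0], [0, 0, -0.25], 1],
    [[0.1, 0.24, 0], [0, 0, -0.25], 1],
  ],
)

```text
clock: 50.82
eef_pos: [690.8, -108.6, 304.9]
eef_rot: [-3.134, -0.002, 1.714]
wrist_force: [-31.5, 3.7, 8.5]
finger_gap: 18.8
finger_force: 15.0
```

Run:
```python
from h import *
st()
```

```text
50.82 [ 690.8 -108.6  304.9] [-1.7958e+02 -1.0000e-01  9.8180e+01] F [-31.5   3.7   8.5] M [ 0.78  6.13 -0.16] gap 18.8 gf 15.0 j [-0.21  0.63  0.8  -0.    1.71 -0.35]
```

Request:
apply_moves(
  moves=[
    [[0, -0.012, 0], [0, 0, 0], 1],
    [[0, -0.012, 0], [0, 0, 0], 0.8],
    [[0, -0.012, 0], [0, 0, 0], 0.6],
    [[0, -0.012, 0], [0, 0, 0], 0.5],
    [[0, -0.012, 0], [0, 0, 0], 0.5],
    [[0, -0.012, -0.1], [0, 0, 0], 0.5],
    [[0, -0.012, -0.2], [0, 0, 0], 0.4],
    [[0, -0.012, -0.32], [0, 0, 0], 0.2],
    [[0.1, -0.1, -0.34], [0, 0, 0], 0],
    [[0.2, -0.25, -0.34], [0, 0, 0], 0],
    [[0.3, -0.4, -0.34], [0, 0, 0], 0],
    [[0.42, -0.54, -0.34], [0, 0, 0], 0],
  ],
)

```text
clock: 51.82
eef_pos: [557.9, -32.7, 388.0]
eef_rot: [-3.141, -0.0, 1.712]
wrist_force: [1.3, 1.1, 1.1]
finger_gap: 82.2
finger_force: 0.0
```

Run:
```python
from h import *
st()
S,T=cam('side'),cam('top')
n=viewer.camera('side')[150:350,215:465];o=cv2.imread('pics/side0.png')[150:350,215:465]
for b in((170,30,184,55),(184,42,206,60),(186,60,206,85)):print('head',shift(o,n,b))
t=viewer.camera('top');cv2.imwrite('pics/t15.png',t);cv2.imwrite('pics/s15.png',n)
o=cv2.imread('pics/top0.png')
print('plunger/handle top',shift(o,t,(388,128,404,144)),shift(o,t,(360,136,372,148)),'tray',shift(o,t,(208,148,274,224)),'bowl',shift(o,t,(392,170,428,204)))
# yellow lids
for nm,im in(('top',t),('side',viewer.camera('side'))):
    h=cv2.cvtColor(im,cv2.COLOR_BGR2HSV);m=cv2.inRange(h,(12,120,60),(32,255,255));k,l,s,c=cv2.connectedComponentsWithStats(m)
    print(nm,[(c[i].round(1),s[i,4]) for i in range(1,k) if s[i,4]>12])
for p in((516,-98,180),(505,-1,180)):print(proj(T,p).round(1),proj(S,p).round(1))
```

```text
51.82 [557.9 -32.7 388. ] [-179.96   -0.     98.11] F [1.3 1.1 1.1] M [-0.03  0.03 -0.04] gap 82.2 gf 0.0 j [-0.12  0.26  1.14 -0.    1.74 -0.27]
head (0.0, 0.0, 0.992)
head (0.0, 0.0, 0.997)
head (0.0, 0.0, 0.996)
plunger/handle top (0.0, 0.0, 0.997) (3.625, 2.25, 0.729) tray (-5.5, -0.125, 0.382) bowl (0.0, 0.0, 0.998)
top [(array([150.9,   4.6]), np.int32(17)), (array([332.8,   3.9]), np.int32(86)), (array([3.506e+02, 3.000e-01]), np.int32(14))]
side [(array([262.6,  24.1]), np.int32(13)), (array([271.3,  25.4]), np.int32(21)), (array([283.4,  22.3]), np.int32(15)), (array([227.3,  26.1]), np.int32(56)), (array([289.8,  25.6]), np.int32(13)), (array([156.8,  28. ]), np.int32(31)), (array([177.5,  29.7]), np.int32(127)), (array([205.9,  27.9]), np.int32(58)), (array([148.8,  29.8]), np.int32(21)), (array([257.1,  30.4]), np.int32(21)), (array([290.6,  90.2]), np.int32(82)), (array([10.5, 98.5]), np.int32(22)), (array([221.6, 146.1]), np.int32(590)), (array([585.5, 147. ]), np.int32(16)), (array([268.8, 154.4]), np.int32(64)), (array([505.1, 172.9]), np.int32(2104)), (array([551.1, 153.9]), np.int32(108)), (array([582.1, 174.8]), np.int32(210)), (array([231.1, 204.1]), np.int32(27)), (array([310. , 225.9]), np.int32(156)), (array([582. , 238.5]), np.int32(236)), (array([317.7, 243.6]), np.int32(224)), (array([320. , 264.6]), np.int32(233)), (array([602.6, 267.1]), np.int32(295)), (array([453.3, 285. ]), np.int32(54)), (array([398.2, 290. ]), np.int32(20)), (array([ 86.1, 305. ]), np.int32(20)), (array([508.3, 306.1]), np.int32(118)), (array([100.2, 312.4]), np.int32(19)), (array([136.7, 312.6]), np.int32(13)), (array([121.6, 314. ]), np.int32(22)), (array([129.6, 312.9]), np.int32(27)), (array([565.3, 348.9]), np.int32(313)), (array([573.5, 370.4]), np.int32(392))]
[358.2 205.2] [320.  239.9]
[327.6 208.3] [310.5 222. ]
```

Request:
apply_moves(
  moves=[
    [[0.05, -0.1, 0], [0, 0, 0], 0],
    [[0.1, -0.18, 0.1], [0, 0, 0], 0],
    [[0.12, -0.2, 0.25], [0, 0, 0], 0],
  ],
)

```text
clock: 52.22
eef_pos: [506.0, -10.2, 329.0]
eef_rot: [3.135, 0.002, 1.713]
wrist_force: [1.3, -0.7, 0.6]
finger_gap: 94.0
finger_force: 0.0
```

Run:
```python
from h import *
viewer.camera('side');viewer.camera('side');viewer.camera('side')
st()
s=manip.read_state();plan((*s['eef_pos'],98.1),[(505,-0.8,143.5,98.1)])
```

```text
52.37 [506.  -10.6 325.5] [-1.798e+02 -4.000e-02  9.814e+01] F [ 0.2 -0.3  1.1] M [-0.02  0.04 -0.05] gap 94.0 gf 0.0 j [-0.09  0.14  1.43 -0.    1.58 -0.24]
[505.   -0.8 143.5  98.1] -> [0.039 0.001 0.728] wz -0.0 dist 182.0 turn 0.0
```

Request:
apply_moves(
  moves=[
    [[0.039, 0, 0.1], [0, 0, 0], 0],
    [[0.039, 0, 0.24], [0, 0, 0], 0],
    [[0.039, 0, 0.38], [0, 0, 0], 0],
    [[0.039, 0, 0.52], [0, 0, 0], 0.1],
    [[0.039, 0, 0.64], [0, 0, 0], 0.2],
    [[0.039, 0, 0.72], [0, 0, 0], 0.3],
    [[0.039, 0, 0.72], [0, 0, 0], 1],
    [[0.039, 0, 0.72], [0, 0, 0], 1],
    [[0.039, 0, 0.72], [0, 0, 0], 1],
    [[0.039, 0, 0.72], [0, 0, 0], 1],
    [[0.039, 0, 0.72], [0, 0, 0], 1],
    [[0.039, 0, 0.72], [0, 0, 0], 1],
  ],
  squeeze=30,
)

```text
clock: 53.37
eef_pos: [505.2, -0.7, 147.9]
eef_rot: [3.139, 0.001, 1.713]
wrist_force: [-1.0, -0.5, 7.1]
finger_gap: 43.0
finger_force: 30.0
```

Request:
apply_moves(
  moves=[
    [[0, 0, 0], [0, 0, 0], 1],
    [[0, 0, -0.03], [0, 0, 0], 1],
    [[0, 0, -0.1], [0, 0, 0], 1],
    [[0, 0, -0.2], [0, 0, 0], 1],
    [[0, 0, -0.3], [0, 0, 0], 1],
    [[0, 0, -0.3], [0, 0, 0], 1],
  ],
)

```text
clock: 53.87
eef_pos: [505.9, -0.7, 226.8]
eef_rot: [3.135, 0.002, 1.713]
wrist_force: [0.9, -0.2, -0.5]
finger_gap: 42.9
finger_force: 30.0
```

Run:
```python
from h import *
st()
s=manip.read_state();plan((*s['eef_pos'],98.1),[(520,180,250,98.1)])
```

```text
53.87 [505.9  -0.7 226.8] [1.7959e+02 9.0000e-02 9.8150e+01] F [ 0.9 -0.2 -0.5] M [-0.07  0.02 -0.04] gap 42.9 gf 30.0 j [-0.07  0.18  1.61  0.    1.35 -0.22]
[520.  180.  250.   98.1] -> [ 0.708  0.158 -0.093] wz -0.0 dist 183.0 turn 0.0
```

Request:
apply_moves(
  moves=[
    [[0.08, 0.02, -0.02], [0, 0, 0], 1],
    [[0.17, 0.04, -0.04], [0, 0, 0], 1],
    [[0.27, 0.06, -0.06], [0, 0, 0], 1],
    [[0.37, 0.08, -0.08], [0, 0, 0], 1],
    [[0.47, 0.1, -0.09], [0, 0, 0], 1],
    [[0.56, 0.12, -0.09], [0, 0, 0], 1],
    [[0.64, 0.14, -0.09], [0, 0, 0], 1],
    [[0.7, 0.158, -0.09], [0, 0, 0], 1],
    [[0.7, 0.158, -0.09], [0, 0, 0], 1],
  ],
)

```text
clock: 54.62
eef_pos: [518.5, 180.4, 243.7]
eef_rot: [-3.141, -0.0, 1.715]
wrist_force: [-0.5, -1.3, -0.9]
finger_gap: 42.7
finger_force: 30.0
```

Run:
```python
from h import *
w=cam('wrist')
im=viewer.camera('wrist');cv2.imwrite('pics/w16.png',im);np.savez('w16.npz',*w)
t=viewer.camera('top');cv2.imwrite('pics/t16.png',t);s=viewer.camera('side');cv2.imwrite('pics/s16.png',s)
st()
o=cv2.imread('pics/top0.png');os=cv2.imread('pics/side0.png')
def ed(i):
    g=cv2.cvtColor(i,cv2.COLOR_BGR2GRAY);e=cv2.Canny(cv2.GaussianBlur(g,(3,3),0),40,100);return cv2.merge([cv2.GaussianBlur(e,(5,5),0)]*3)
for b in((238,148,274,184),(208,190,240,224),(208,148,274,224)):print('t',shift(o,t,b),shift(ed(o),ed(t),b))
for b in((288,200,325,225),(325,205,365,235),(288,200,365,235)):print('s',shift(os,s,b),shift(ed(os),ed(s),b))
for p in((733,289,25),(670,207,25),(467,344,25),(522,423,25)):print(proj(w,p).round())
g=im[::8,::6].max(2)
print('\n'.join(''.join('#' if v<60 else '+' if v<100 else '-' if v<140 else '.' if v<170 else ' ' for v in r) for r in g[:36]))
```

```text
54.77 [518.6 177.7 243.8] [-1.7998e+02  1.0000e-02  9.8150e+01] F [-0.6 -0.5 -1.1] M [-0.05  0.09  0.  ] gap 42.7 gf 30.0 j [ 0.26  0.27  1.46 -0.    1.42  0.12]
t (8.875, 7.375, 0.6) (-6.75, 1.75, 0.338)
t (10.5, 12.0, 0.262) (-9.25, 4.625, 0.57)
t (12.0, 6.25, 0.277) (-7.125, 2.0, 0.331)
s (6.125, -1.25, 0.694) (-6.25, -3.75, 0.652)
s (-7.875, -4.125, 0.616) (-9.625, -4.625, 0.581)
s (-6.375, -3.875, 0.541) (-8.5, -4.25, 0.489)
[506. 113.]
[439. 172.]
[294.  28.]
[353. -43.]
----------+-----              --++++++++++++++++++---                -.-                            ++++-  
----------------        +++++++++++++++++++++++++++--                 -+-                          ++++--  
----------------  +++++++++++++++++++++++++++-++++-+ -                 --.     ...                 ++++-.  
------------------+++++++++++++++++++++++++++-++++--+ -                 --                         ++++-   
--------------------------++++++++++++++++++++++++-------                 -                       -+++++ ++
---------+----------------++++++++++++++++++++++++---- -.-                 -.-
[... 2569 characters left out ...]
++++ +++                     +---------            +
++###---+++####++--                        +++++++-----+++++#+++                 ++++---------             
+#+##+--+++####++-                        -+++#-----.----+++#++++               ++++++++------             
##+##----++####++                         ++++#----...--.-++##+++-             -++++++++++++-              
+#++#+---++####++                        ++++##------....--+##++++              -++++++-------             
##++##+++++####++        .............. +++++##----......---###++++ ............-++++ ---------  -++++##+  
+++++++++++####--       ######+++#+####+++++####---+++++---#-##+++++###############+ +---------- ++++++++++
```

```bash
cat > tray.py <<'E'
from h import *
from scipy.optimize import minimize
def gmag(im):
    g=cv2.GaussianBlur(cv2.cvtColor(im,cv2.COLOR_BGR2GRAY).astype(np.float32),(0,0),1.2)
    return cv2.Sobel(g,cv2.CV_32F,1,0)/8,cv2.Sobel(g,cv2.CV_32F,0,1)/8
def score(p,views):
    x,y,a=p; R=np.array([[np.cos(a),-np.sin(a)],[np.sin(a),np.cos(a)]]); tot=0
    for c,(gx,gy),wt in views:
        for L,W,z in((250,100,25),(242,92,25)):
            C=np.array([(L/2,W/2),(L/2,-W/2),(-L/2,-W/2),(-L/2,W/2)])@R.T+(x,y)
            for i in range(4):
                P=C[i]+np.linspace(.05,.95,40)[:,None]*(C[(i+1)%4]-C[i])
                q=np.array([proj(c,(*v,z)) for v in P],np.float32)
                n=q[-1]-q[0];n=np.array([-n[1],n[0]])/np.linalg.norm(n)
                s=lambda m:cv2.remap(m,q[:,:1],q[:,1:],cv2.INTER_LINEAR,borderMode=cv2.BORDER_CONSTANT,borderValue=0).ravel()
                v=np.abs(s(gx)*n[0]+s(gy)*n[1]);tot+=wt*np.sqrt(np.minimum(v,20)).mean()
    return tot
def fit(views,p0,r=(50,50,.35),n=(11,11,7)):
    G=[(score((p0[0]+dx,p0[1]+dy,p0[2]+da),views),p0[0]+dx,p0[1]+dy,p0[2]+da) for dx in np.linspace(-r[0],r[0],n[0]) for dy in np.linspace(-r[1],r[1],n[1]) for da in np.linspace(-r[2],r[2],n[2])]
    G.sort(reverse=True);out=[]
    for g in G[:5]:
        m=minimize(lambda p:-score((p[0],p[1],p[2]/100),views),[g[1],g[2],g[3]*100],method='Nelder-Mead',options=dict(initial_simplex=[[g[1],g[2],g[3]*100],[g[1]+6,g[2],g[3]*100],[g[1],g[2]+6,g[3]*100],[g[1],g[2],g[3]*100+5]],maxiter=80))
        out.append((round(-m.fun,3),m.x[:2].round(1),np.degrees(m.x[2]/100).round(2)))
    return sorted(out,key=lambda o:-o[0])
E
time python3 - <<'E'
from tray import *
T,S=cam('top'),cam('side')
v=lambda c,f,w=1:(c,gmag(cv2.imread(f)),w)
print('start',fit([v(T,'pics/top0.png'),v(S,'pics/side0.png')],(598,316,np.radians(-33)),(20,20,.15),(5,5,5))[:2])
w=np.load('w16.npz');W=(w['arr_0'],w['arr_1'],w['arr_2'])
print('now',fit([v(T,'pics/t16.png'),v(S,'pics/s16.png'),v(W,'pics/w16.png')],(595,340,np.radians(-33)))[:4])
E
```

```text
start [(np.float64(55.091), array([598.9, 308.8]), np.float64(-34.47)), (np.float64(55.014), array([604.2, 315.9]), np.float64(-38.19))]
now [(np.float64(69.436), array([579.7, 353.1]), np.float64(-34.05)), (np.float64(69.433), array([579.8, 353. ]), np.float64(-34.07)), (np.float64(69.432), array([579.8, 353. ]), np.float64(-34.05)), (np.float64(69.241), array([577.5, 354.5]), np.float64(-33.94))]
real	0m33.922s
user	0m34.288s
sys	0m0.265s
```

Run:
```python
from h import *
st();s=manip.read_state();plan((*s['eef_pos'],98.15),[(530,386,245,146)])
```

```text
54.77 [518.6 177.7 243.8] [-1.7998e+02  1.0000e-02  9.8150e+01] F [-0.6 -0.5 -1.1] M [-0.05  0.09  0.  ] gap 42.7 gf 30.0 j [ 0.26  0.27  1.46 -0.    1.42  0.12]
[530. 386. 245. 146.] -> [ 0.818  0.163 -0.005] wz -0.266 dist 209.0 turn 47.849999999999994
```

Request:
apply_moves(
  moves=[
    [[0.08, 0.02, 0], [0, 0, -0.025], 1],
    [[0.17, 0.035, 0], [0, 0, -0.055], 1],
    [[0.27, 0.055, 0], [0, 0, -0.085], 1],
    [[0.37, 0.075, 0], [0, 0, -0.12], 1],
    [[0.47, 0.095, 0], [0, 0, -0.155], 1],
    [[0.57, 0.115, 0], [0, 0, -0.19], 1],
    [[0.67, 0.135, 0], [0, 0, -0.22], 1],
    [[0.76, 0.152, 0], [0, 0, -0.25], 1],
    [[0.818, 0.163, 0], [0, 0, -0.266], 1],
    [[0.818, 0.163, 0], [0, 0, -0.266], 1],
    [[0.818, 0.163, 0], [0, 0, -0.266], 1],
  ],
)

```text
clock: 55.68
eef_pos: [530.3, 385.6, 243.6]
eef_rot: [-3.141, -0.0, 2.547]
wrist_force: [0.2, -0.7, -1.5]
finger_gap: 42.9
finger_force: 30.0
```

Run:
```python
from tray import *
w=cam('wrist');im=viewer.camera('wrist');cv2.imwrite('pics/w17.png',im);np.savez('w17.npz',*w)
s=viewer.camera('side');cv2.imwrite('pics/s17.png',s)
st()
for f in([(w,gmag(im),1)],[(w,gmag(im),1),(cam('side'),gmag(s),1)],):print(fit(f,(580,353,np.radians(-34)),(20,20,.1),(7,7,5))[:3])
x,y,a=579.7,353,np.radians(-34)
R=np.array([[np.cos(a),-np.sin(a)],[np.sin(a),np.cos(a)]])
print([proj(w,(*(R@c+(x,y)),25)).round() for c in np.array([(125,50),(125,-50),(-125,-50),(-125,50)])])
g=im[::8,::6].max(2)
print('\n'.join(''.join('#' if v<60 else '+' if v<100 else '-' if v<140 else '.' if v<170 else ' ' for v in r) for r in g[:36]))
```

```text
55.78 [530.5 385.  244.1] [-1.7999e+02  1.0000e-02  1.4587e+02] F [-0.1 -0.3 -1.1] M [-0.02 -0.01  0.01] gap 42.5 gf 30.0 j [ 0.57  0.52  1.11 -0.    1.51 -0.4 ]
[(np.float64(22.354), array([585.2, 349.5]), np.float64(-33.98)), (np.float64(22.352), array([585.2, 349.4]), np.float64(-33.99)), (np.float64(22.333), array([581.8, 351.7]), np.float64(-34.0))]
[(np.float64(48.599), array([585.2, 349.4]), np.float64(-34.12)), (np.float64(48.346), array([586.6, 351.4]), np.float64(-35.13)), (np.float64(47.958), array([587.2, 352.4]), np.float64(-34.29))]
[array([354., 304.]), array([284., 304.]), array([278., 121.]), array([360., 121.])]
##################----------------         .------+++..........+-++++++++++-- ------------+----------------
##################------------------         -----++..........+++-+++++++++--  ----------------------------
+###############----------------------          - . ......... +--+++++++++---  ----------------+-----------
+#############+--------------------------         .... ....  .+-++++++++++-     --+-------+++-+------------
#############-----------------
[... 2725 characters left out ...]
---+-+++------------                      ----++----
        ........                .----------+++++++---------+#+++----------------  ----            ---+-----
       ..#.......                  .------++++#+------------#++++.--------------------             ------++
      .-++#........                    ---++++#--------+----##+++.--------------------             --------
    ..+++++##.. ....                     ++++##-------------##++++----------------------            --+++--
  +###+++++++#++++....   .............. +++++##-------------###+++++++++++++++++++--+++++++-.....----++#+--
+++++++++++#####+++.... ############### ++++### ---+++++---+-##+++++###############++--+---......++-----+++
```

Request:
apply_moves(
  moves=[
    [[0, 0, 0.06], [0, 0, 0], 1],
    [[0, 0, 0.15], [0, 0, 0], 1],
    [[0, 0, 0.25], [0, 0, 0], 1],
    [[0, 0, 0.35], [0, 0, 0], 1],
    [[0, 0, 0.45], [0, 0, 0], 1],
    [[0, 0, 0.54], [0, 0, 0], 1],
    [[0, 0, 0.6], [0, 0, 0], 1],
    [[0, 0, 0.64], [0, 0, 0], 1],
    [[0, 0, 0.66], [0, 0, 0], 1],
    [[0, 0, 0.67], [0, 0, 0], 1],
    [[0, 0, 0.67], [0, 0, 0], 1],
  ],
)

```text
clock: 56.7
eef_pos: [530.4, 386.2, 77.0]
eef_rot: [3.141, 0.0, 2.548]
wrist_force: [-0.4, -0.2, -0.2]
finger_gap: 42.7
finger_force: 30.0
```

Request:
apply_moves(
  moves=[
    [[0, 0, 0.01], [0, 0, 0], 1],
    [[0, 0, 0.02], [0, 0, 0], 1],
    [[0, 0, 0.02], [0, 0, 0], 1],
  ],
)

```text
clock: 56.95
eef_pos: [530.4, 386.6, 72.1]
eef_rot: [3.14, 0.001, 2.549]
wrist_force: [1.1, 0.0, 0.1]
finger_gap: 42.9
finger_force: 30.0
```

Request:
apply_moves(
  moves=[
    [[0, 0, 0.006], [0, 0, 0], 1],
    [[0, 0, 0.01], [0, 0, 0], 1],
    [[0, 0, 0.01], [0, 0, 0], 1],
  ],
)

```text
clock: 57.2
eef_pos: [531.0, 386.6, 72.0]
eef_rot: [3.139, 0.002, 2.549]
wrist_force: [-6.1, -5.2, 19.9]
finger_gap: 43.0
finger_force: 30.0
```

Request:
apply_moves(
  moves=[
    [[0, 0, -0.01], [0, 0, 0], 1],
    [[0, 0, -0.01], [0, 0, 0], 0.7],
    [[0, 0, -0.01], [0, 0, 0], 0.3],
    [[0, 0, -0.01], [0, 0, 0], 0.1],
    [[0, 0, -0.01], [0, 0, 0], 0],
    [[0, 0, -0.01], [0, 0, 0], 0],
    [[0, 0, -0.01], [0, 0, 0], 0],
    [[0, 0, -0.12], [0, 0, 0], 0],
    [[0, 0, -0.26], [0, 0, 0], 0],
    [[0, 0, -0.42], [0, 0, 0], 0],
    [[0, 0, -0.58], [0, 0, 0], 0],
    [[0, 0, -0.7], [0, 0, 0], 0],
  ],
)

```text
clock: 58.2
eef_pos: [530.2, 386.5, 247.7]
eef_rot: [3.139, 0.001, 2.549]
wrist_force: [0.7, 1.1, 0.9]
finger_gap: 94.2
finger_force: 0.0
```

Run:
```python
from h import *
viewer.camera('side')
st();s=manip.read_state();p=s['eef_pos'];plan((*p,146),[(523,140,p[2],98),(516,-98,p[2],98)])
plan((523,140,p[2],98),[(516,-97.5,p[2],98),(516,-97.5,143,98)])
```

```text
58.25 [531.3 387.2 253.6] [179.45   0.23 146.02] F [ 0.1 -0.3  5.1] M [ 0.02  0.02 -0.08] gap 93.7 gf 0.0 j [ 0.57  0.51  1.1   0.    1.52 -0.4 ]
[523.         140.         253.60971747  98.        ] -> [-0.525 -0.838 -0.   ] wz 0.267 dist 247.0 turn -48.0
[516.         -98.         253.60971747  98.        ] -> [-1.035 -1.643 -0.   ] wz 0.267 dist 485.0 turn -48.0
[516.         -97.5        253.60971747  98.        ] -> [-0.937 -0.16  -0.   ] wz -0.0 dist 238.0 turn 0.0
[516.  -97.5 143.   98. ] -> [-0.937 -0.16   0.442] wz -0.0 dist 262.0 turn 0.0
```

Request:
apply_moves(
  moves=[
    [[-0.06, -0.1, 0], [0, 0, 0.03], 0],
    [[-0.13, -0.2, 0], [0, 0, 0.06], 0],
    [[-0.21, -0.33, 0], [0, 0, 0.1], 0],
    [[-0.29, -0.46, 0], [0, 0, 0.135], 0],
    [[-0.37, -0.59, 0], [0, 0, 0.17], 0],
    [[-0.44, -0.7, 0], [0, 0, 0.205], 0],
    [[-0.5, -0.79, 0], [0, 0, 0.24], 0],
    [[-0.525, -0.838, 0], [0, 0, 0.267], 0],
    [[-0.525, -0.838, 0], [0, 0, 0.267], 0],
  ],
)

```text
clock: 59.0
eef_pos: [521.8, 136.9, 244.0]
eef_rot: [3.141, 0.0, 1.702]
wrist_force: [1.0, -0.2, -0.1]
finger_gap: 94.0
finger_force: 0.0
```

Request:
apply_moves(
  moves=[
    [[-0.1, -0.02, 0], [0, 0, 0], 0],
    [[-0.24, -0.04, 0], [0, 0, 0], 0],
    [[-0.4, -0.07, 0], [0, 0, 0], 0],
    [[-0.56, -0.1, 0], [0, 0, 0], 0],
    [[-0.7, -0.12, 0], [0, 0, 0], 0],
    [[-0.83, -0.14, 0], [0, 0, 0], 0],
    [[-0.92, -0.155, 0], [0, 0, 0], 0],
    [[-0.937, -0.16, 0], [0, 0, 0], 0],
    [[-0.937, -0.16, 0], [0, 0, 0], 0],
  ],
)

```text
clock: 59.75
eef_pos: [514.8, -98.6, 243.6]
eef_rot: [-3.141, -0.0, 1.71]
wrist_force: [-0.6, 0.7, -0.0]
finger_gap: 94.1
finger_force: 0.0
```

Run:
```python
from h import *
viewer.camera('side')
st();s=manip.read_state();p=s['eef_pos'];plan((*p,98),[(516,-97.5,145,98)])
```

```text
59.8 [514.8 -97.6 243.7] [-1.7999e+02 -2.0000e-02  9.8020e+01] F [-0.3 -0.6  0.7] M [0.   0.05 0.04] gap 94.2 gf 0.0 j [-0.26  0.21  1.53  0.    1.4  -0.4 ]
[516.  -97.5 145.   98. ] -> [-0.     0.005  0.395] wz -0.0 dist 99.0 turn 0.0
```

Request:
apply_moves(
  moves=[
    [[0, 0.005, 0.1], [0, 0, 0], 0],
    [[0, 0.005, 0.22], [0, 0, 0], 0.1],
    [[0, 0.005, 0.33], [0, 0, 0], 0.2],
    [[0, 0.005, 0.39], [0, 0, 0], 0.3],
    [[0, 0.005, 0.39], [0, 0, 0], 0.4],
    [[0, 0.005, 0.39], [0, 0, 0], 1],
    [[0, 0.005, 0.39], [0, 0, 0], 1],
    [[0, 0.005, 0.39], [0, 0, 0], 1],
    [[0, 0.005, 0.39], [0, 0, 0], 1],
    [[0, 0.005, 0.39], [0, 0, 0], 1],
    [[0, 0.005, 0.39], [0, 0, 0], 1],
  ],
)

```text
clock: 60.72
eef_pos: [516.4, -98.1, 147.5]
eef_rot: [3.14, 0.001, 1.71]
wrist_force: [-0.7, 0.0, 7.6]
finger_gap: 43.0
finger_force: 28.2
```

Request:
apply_moves(
  moves=[
    [[0, 0, 0], [0, 0, 0], 1],
    [[0, 0, 0], [0, 0, 0], 1],
    [[0, 0, -0.03], [0, 0, 0], 1],
    [[0, 0, -0.1], [0, 0, 0], 1],
    [[0, 0, -0.2], [0, 0, 0], 1],
    [[0, 0, -0.3], [0, 0, 0], 1],
    [[0, 0, -0.38], [0, 0, 0], 1],
    [[0, 0, -0.38], [0, 0, 0], 1],
  ],
)

```text
clock: 61.38
eef_pos: [517.1, -98.4, 246.0]
eef_rot: [3.136, 0.002, 1.71]
wrist_force: [0.3, -0.1, 0.1]
finger_gap: 42.8
finger_force: 28.8
```

Run:
```python
from h import *
viewer.camera('side')
st();s=manip.read_state();p=s['eef_pos'];plan((*p,98),[(523,140,p[2],98)])
plan((523,140,p[2],98),[(629.5,319.5,p[2],146)])
```

```text
61.43 [516.5 -98.2 243.4] [1.7981e+02 8.0000e-02 9.7960e+01] F [-0.4  0.3 -1.5] M [-0.02  0.01  0.01] gap 42.9 gf 28.8 j [-0.26  0.21  1.53  0.    1.4  -0.4 ]
[523.         140.         243.40402265  98.        ] -> [0.94  0.158 0.   ] wz -0.0 dist 238.0 turn 0.0
[629.5        319.5        243.40402265 146.        ] -> [0.652 0.522 0.   ] wz -0.267 dist 209.0 turn 48.0
```

Request:
apply_moves(
  moves=[
    [[0.08, 0.01, 0], [0, 0, 0], 1],
    [[0.18, 0.03, 0], [0, 0, 0], 1],
    [[0.29, 0.05, 0], [0, 0, 0], 1],
    [[0.4, 0.07, 0], [0, 0, 0], 1],
    [[0.51, 0.09, 0], [0, 0, 0], 1],
    [[0.62, 0.105, 0], [0, 0, 0], 1],
    [[0.73, 0.12, 0], [0, 0, 0], 1],
    [[0.83, 0.14, 0], [0, 0, 0], 1],
    [[0.91, 0.155, 0], [0, 0, 0], 1],
    [[0.94, 0.158, 0], [0, 0, 0], 1],
    [[0.94, 0.158, 0], [0, 0, 0], 1],
  ],
)

```text
clock: 62.35
eef_pos: [522.0, 141.2, 240.3]
eef_rot: [-3.14, 0.0, 1.712]
wrist_force: [0.9, -0.3, -1.4]
finger_gap: 42.8
finger_force: 28.7
```

Request:
apply_moves(
  moves=[
    [[0.06, 0.05, 0], [0, 0, -0.025], 1],
    [[0.13, 0.1, 0], [0, 0, -0.055], 1],
    [[0.21, 0.17, 0], [0, 0, -0.085], 1],
    [[0.29, 0.23, 0], [0, 0, -0.12], 1],
    [[0.37, 0.3, 0], [0, 0, -0.155], 1],
    [[0.45, 0.36, 0], [0, 0, -0.19], 1],
    [[0.53, 0.43, 0], [0, 0, -0.22], 1],
    [[0.6, 0.48, 0], [0, 0, -0.25], 1],
    [[0.645, 0.517, 0], [0, 0, -0.267], 1],
    [[0.652, 0.522, 0], [0, 0, -0.267], 1],
    [[0.652, 0.522, 0], [0, 0, -0.267], 1],
  ],
)

```text
clock: 63.27
eef_pos: [629.4, 318.7, 240.2]
eef_rot: [-3.14, -0.001, 2.546]
wrist_force: [0.5, -0.7, -0.6]
finger_gap: 42.9
finger_force: 28.7
```

Run:
```python
from tray import *
w=cam('wrist');im=viewer.camera('wrist');cv2.imwrite('pics/w18.png',im);np.savez('w18.npz',*w)
s=viewer.camera('side');cv2.imwrite('pics/s18.png',s)
st()
x,y,a=579.7,353,np.radians(-34)
R=np.array([[np.cos(a),-np.sin(a)],[np.sin(a),np.cos(a)]])
print([proj(w,(*(R@c+(x,y)),25)).round() for c in np.array([(125,50),(125,-50),(-125,-50),(-125,50)])],'jar lid',proj(w,(530.4,386.6,104)))
g=im[::8,::6].max(2)
print('\n'.join(''.join('#' if v<60 else '+' if v<100 else '-' if v<140 else '.' if v<170 else ' ' for v in r[30:80]) for r in g[:36]))
h=cv2.cvtColor(im,cv2.COLOR_BGR2HSV);m=cv2.inRange(h,(12,120,60),(32,255,255));k,l,q,c=cv2.connectedComponentsWithStats(m)
print([(c[i].round(),q[i,4]) for i in range(1,k) if q[i,4]>150])
s_=manip.read_state();p=s_['eef_pos'];plan((*p,146),[(629.5,319.5,74,146)])
```

```text
63.37 [629.2 318.2 241.3] [-1.7997e+02 -1.0000e-02  1.4585e+02] F [ 0.3 -0.5 -1.2] M [ 0.   -0.08 -0.05] gap 43.3 gf 28.7 j [ 0.42  0.65  0.92 -0.    1.57 -0.56]
[array([358., 224.]), array([281., 224.]), array([274.,  11.]), array([364.,  11.])] jar lid [319.70619815  62.52749647]
--------------------+++++                         
-----------------+++++++++.                       
-------------------++++++++++-+                   
.----------------+--+++++++++-+                   
  .-----------------++++++++++++                  
    -------------+--+-. ++++++-+                  
      -----------+---.. ..++++.+                  
      .----------+--     ..+++ -                  
      -----------+--      .+++ -                  
     ------------+-- .   ..++. -                  
    -------------+--- ....++++.-                  
    -------------+----+++-+++++-                  
   --------------+------+++++++-                  
  .--------------+------++++++---                 
  ---------------+-------.+++----                 
 ----------------+------    ----                  
-
[... 589 characters left out ...]
+----++++++++++      
                 --+++++++++++---++++++++++++++  -
              -++#+++-------+-+++++++++++++++++---
             +++++++---------+#++++++++++++++----.
            -+++#+----.-.-----#+++++++###+++++-.  
            ++++#---+..-.-----##++++++#+##++-.   -
           ++++##---..-..-----##+++++++++##.   . -
......... +++++##---..-.--+---###+++++++++   .   -
######### ++++##+ -----------  ##+++++############
[(array([317.,  64.]), np.int32(1078)), (array([322., 259.]), np.int32(2714)), (array([418., 332.]), np.int32(475)), (array([462., 385.]), np.int32(2356)), (array([212., 388.]), np.int32(914))]
[629.5 319.5  74.  146. ] -> [0.002 0.005 0.669] wz -0.0 dist 167.0 turn 0.0
```

Request:
apply_moves(
  moves=[
    [[0, 0.005, 0.06], [0, 0, 0], 1],
    [[0, 0.005, 0.15], [0, 0, 0], 1],
    [[0, 0.005, 0.25], [0, 0, 0], 1],
    [[0, 0.005, 0.35], [0, 0, 0], 1],
    [[0, 0.005, 0.45], [0, 0, 0], 1],
    [[0, 0.005, 0.54], [0, 0, 0], 1],
    [[0, 0.005, 0.6], [0, 0, 0], 1],
    [[0, 0.005, 0.64], [0, 0, 0], 1],
    [[0, 0.005, 0.66], [0, 0, 0], 1],
    [[0, 0.005, 0.67], [0, 0, 0], 1],
    [[0, 0.005, 0.67], [0, 0, 0], 1],
  ],
)

```text
clock: 64.28
eef_pos: [630.1, 320.4, 74.6]
eef_rot: [3.141, 0.0, 2.548]
wrist_force: [-0.5, -0.2, -1.5]
finger_gap: 43.1
finger_force: 28.7
```

Request:
apply_moves(
  moves=[
    [[0, 0, 0.006], [0, 0, 0], 1],
    [[0, 0, 0.012], [0, 0, 0], 1],
    [[0, 0, 0.012], [0, 0, 0], 1],
  ],
)

```text
clock: 64.53
eef_pos: [630.2, 320.8, 71.7]
eef_rot: [3.14, 0.001, 2.549]
wrist_force: [-0.4, -0.1, -0.3]
finger_gap: 43.1
finger_force: 28.7
```

Request:
apply_moves(
  moves=[
    [[0, 0, 0.005], [0, 0, 0], 1],
    [[0, 0, 0.008], [0, 0, 0], 1],
    [[0, 0, 0.008], [0, 0, 0], 1],
  ],
)

```text
clock: 64.78
eef_pos: [630.6, 320.8, 71.6]
eef_rot: [3.139, 0.002, 2.549]
wrist_force: [-4.1, -3.1, 14.6]
finger_gap: 43.4
finger_force: 29.4
```

Request:
apply_moves(
  moves=[
    [[0, 0, -0.008], [0, 0, 0], 1],
    [[0, 0, -0.008], [0, 0, 0], 0.7],
    [[0, 0, -0.008], [0, 0, 0], 0.3],
    [[0, 0, -0.008], [0, 0, 0], 0.1],
    [[0, 0, -0.008], [0, 0, 0], 0],
    [[0, 0, -0.008], [0, 0, 0], 0],
    [[0, 0, -0.008], [0, 0, 0], 0],
    [[0, 0, -0.12], [0, 0, 0], 0],
    [[0, 0, -0.26], [0, 0, 0], 0],
    [[0, 0, -0.42], [0, 0, 0], 0],
    [[0, 0, -0.58], [0, 0, 0], 0],
    [[0, 0, -0.7], [0, 0, 0], 0],
  ],
)

```text
clock: 65.78
eef_pos: [630.0, 320.8, 247.9]
eef_rot: [3.139, 0.002, 2.549]
wrist_force: [-0.1, -0.3, 1.6]
finger_gap: 93.9
finger_force: 0.0
```

Request:
apply_moves(
  moves=[
    [[-0.1, -0.2, 0], [0, 0, 0], 0],
    [[-0.2, -0.35, 0], [0, 0, 0], 0],
    [[-0.3, -0.5, 0], [0, 0, 0], 0],
    [[-0.4, -0.65, 0], [0, 0, 0], 0],
    [[-0.4, -0.75, 0], [0, 0, 0], 0],
    [[-0.4, -0.75, 0], [0, 0, 0], 0],
    [[-0.4, -0.75, 0], [0, 0, 0], 0],
  ],
)

```text
clock: 66.37
eef_pos: [607.8, 107.1, 244.6]
eef_rot: [3.141, 0.001, 2.545]
wrist_force: [0.9, 0.6, -0.2]
finger_gap: 93.6
finger_force: 0.0
```

Run:
```python
from tray import *
st()
S,T=cam('side'),cam('top')
s=viewer.camera('side');t=viewer.camera('top');cv2.imwrite('pics/sF.png',s);cv2.imwrite('pics/tF.png',t)
o=cv2.imread('pics/side0.png');ot=cv2.imread('pics/top0.png')
print('head',shift(o,s,(399,192,421,210)),'knobtop',shift(o,s,(288,295,318,330)),'platform',shift(o,s,(280,240,356,285)),'bowl',shift(ot,t,(392,170,428,204)))
for n,im,c in(('top',t,T),('side',s,S)):
    h=cv2.cvtColor(im,cv2.COLOR_BGR2HSV);m=cv2.inRange(h,(10,110,60),(32,255,255));k,l,q,cc=cv2.connectedComponentsWithStats(m)
    P=[proj(c,p).round(1) for p in((530.4,386.6,100),(630,320.5,100))]
    print(n,P,[(cc[i].round(1),q[i].tolist()) for i in range(1,k) if q[i,4]>15 and min(np.linalg.norm(cc[i]-p) for p in P)<30])
v=lambda c,i:(c,gmag(i),1)
print(fit([v(T,t),v(S,s)],(580,353,np.radians(-34)),(15,15,.1),(5,5,5))[:2])
```

```text
66.37 [607.8 107.1 244.6] [1.7998e+02 3.0000e-02 1.4584e+02] F [ 0.9  0.6 -0.2] M [-0.   -0.03 -0.02] gap 93.6 gf 0.0 j [ 0.12  0.42  1.25 -0.    1.47 -0.86]
head (0.0, 0.0, 0.991) knobtop (-0.25, -0.125, 0.833) platform (0.375, 2.5, 0.866) bowl (0.0, 0.0, 0.998)
top [array([213.4, 201.7]), array([234.2, 173.1])] [(array([235.1, 174.6]), [228, 168, 14, 14, 100]), (array([215.2, 203. ]), [208, 196, 14, 14, 100])]
side [array([302.8, 188.8]), array([333.2, 194.7])] [(array([302.5, 191.3]), [297, 187, 12, 9, 83]), (array([333.4, 197. ]), [328, 192, 12, 10, 94]), (array([301.8, 206.4]), [298, 200, 9, 14, 93]), (array([335.8, 212.4]), [332, 206, 8, 14, 80])]
[(np.float64(52.792), array([582.7, 356.3]), np.float64(-34.58)), (np.float64(52.784), array([583.2, 356.3]), np.float64(-34.69))]
```

```bash
python3 -c "
from cell import manip
print(manip.sign_off())"
```

```text
the job is handed in; nothing more can be done
None
```

I handed the job in at about 66 s of the 210 s. Both jars (only two were there) were pressed, the jack is wound fully down, the head is back at its parking click, and the jars stand upright in the tray, which had been knocked about 4 cm aside. The bowl was not moved. I pressed the plunger twice, because I wasn't sure of the plate's lift the first time. I estimated the lift at 2–3 mm from side-camera shift and knob angle, with no direct reading. Each press turned the jack back about 10° (roughly 1.7 mm).

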